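# Hang the rinsed spatulas to dry and start the timer

### The arm

A 6-joint arm with a two-finger parallel gripper is mounted at the origin on the work surface. World frame = base frame: x ahead of the robot, y to its left, z up, the work surface at z = 0. Lengths are in m, angles in rad, forces in N, time in s.
With the tool pointing down it reaches from about 0.425 to 0.95 m from the base axis. Payload 3.5 kg.
Tool frame: the origin (TCP) lies midway between the tips of the shut fingers; the grasp point (between the pads) lies 19 mm behind it; x points along the fingers, y is the direction in which the jaws open and shut, and the axes are right-handed (so a half turn about x gives the same grasp; the last joint's range is limited). The gripper opens to 85 mm and grips with 20 to 120 N. Pads are 22 mm wide; open, the fingers measure 114 mm over their backs; the gripper's body (76 mm by 85 mm) begins 54 mm behind the grasp point. The pads swing forward as they close: fully open they stand 13 mm farther back than shut.
Start: joints at [-1.446, 0.286, 1.577, -0, 1.279, -0.15], TCP at [0.183, -0.65, 0.231] pointing down, gripper open.
Joint ranges: [-2.77, 2.77], [-0.9, 2.22], [0.21, 2.48], [-1.53, 4.67], [0.24, 2.81], [-2.84, 2.84]. Speed limits (rad/s): [2.79, 2.79, 3.14, 3.14, 3.14, 3.14].

### API

Orientations are given as a unit quaternion [x, y, z, w].
In Python, from plant import ctrl, vision gives the robot as it stands. The module is installed in compiled form; this text tells all that it offers.
- The arm moves only by the tool play_rows, never from a script. Its arguments are lists of equal length, an entry for each row: "claw": the closure in counts, from 0 (fully open) to 255 (shut); "travel": the shift along the tool's x, y, z in m, a list of three; "dr": the turn, a rotation vector about the tool's x, y, z in rad, a list of three. In form: {"claw": [claw, ...], "travel": [[tx, ty, tz], ...], "dr": [[wx, wy, wz], ...]}. A call has 1 to 20 rows; each row is the pose to reach, as a shift and turn from the pose measured when the call began, along the tool's axes at that moment; what a row does not reach only later rows make up. A row lasts 1/10 s, in which the tool goes at most 50 mm and 8.59 degrees, less where a joint would pass 70% of its speed; a pose out of reach is approached as far as the arm can. A call with a gripper value outside its range is refused whole. The fingers move at their own pace and stop on an object; "force" is the grip in N (left out, the last holds). Time passes only in rows, so rows that repeat a pose let the fingers close. It gives the time, the measured TCP pose, the force and the opening at its end, in the units of the state.
- ctrl.get_state(): the state, without advancing time (a new reading comes with each control period).
- vision.read_camera(name): name is "side" or "top" or "wrist"; returns a dict with "img" (420x560x3 uint8, red, green, blue), "range_z" (420x560 float32, m along the optical axis (not along the pixel's ray), 0 where there is no reading), "K" (3x3 intrinsics, pixels), "world_to_cam" (4x4, takes a point from world to camera coordinates). Camera axes: x right, y up, looking along -z (the intrinsics and any distortion apply to the point x, -y, -z); pixel columns grow to the right and rows downward; lengths in m; the calibration is good to about 2 mm. A picture is of the moment at which its call begins.
- ctrl.sign_off(): hands the job in, once; it reports no verdict.
The state is a dict: "time": time; "qpos": joint angles; "dq": joint speeds; "joint_efforts": joint torques, N m; "eef_pos": TCP position; "tcp_rot": TCP orientation; "contact_force": force on the tool from outside, world axes, zero at the start; "wrist_torque": the same for the moment, N m; "opening": opening from 0.0 (shut) to 1.0 (fully open).
Only numpy, scipy, OpenCV 4.12 (cv2) and the standard library are available. Lean on these libraries where they do the work, as an engineer would, in place of code of your own. Each camera call takes 0.05 s, during which the arm holds its last target.

### The job

Take every ring-handled spatula out of the holder block and hang each by its ring on a peg of the drying rack, one spatula to a peg, hanging freely. When all of them hang, push the drying timer's button fully down and let it come back up. Leave the marker standing in the holder, and do not knock the seedling dish or the beaker about.

Things in the scene. Friction and masses are not known exactly. Their poses are not given: they have to be found in the camera images.
- tool0: ring-handled steel spatula, 170 mm, 45 g; 3 to 5 of five alike are present, standing blade down in the holder, yaw within 0.6 of it, leaning up to 4 deg. Origin: lower end; z up the tool. Blade 10 (y) x 3 mm to z 36, rod of 8 mm to 104, ring in the y-z plane (opening 18 mm, 30 over all, axis along x) centred at z 115, thumb grip 14 (y) x 8 mm (x), z 128 to 170: pinch it across y from above
- tool0_eye (a point): centre of the ring of tool0, 115 mm up the tool
- tool1: ring-handled steel spatula, 170 mm, 45 g; 3 to 5 of five alike are present, standing blade down in the holder, yaw within 0.6 of it, leaning up to 4 deg. Origin: lower end; z up the tool. Blade 10 (y) x 3 mm to z 36, rod of 8 mm to 104, ring in the y-z plane (opening 18 mm, 30 over all, axis along x) centred at z 115, thumb grip 14 (y) x 8 mm (x), z 128 to 170: pinch it across y from above
- tool1_eye (a point): centre of the ring of tool1, 115 mm up the tool
- tool2: ring-handled steel spatula, 170 mm, 45 g; 3 to 5 of five alike are present, standing blade down in the holder, yaw within 0.6 of it, leaning up to 4 deg. Origin: lower end; z up the tool. Blade 10 (y) x 3 mm to z 36, rod of 8 mm to 104, ring in the y-z plane (opening 18 mm, 30 over all, axis along x) centred at z 115, thumb grip 14 (y) x 8 mm (x), z 128 to 170: pinch it across y from above
- tool2_eye (a point): centre of the ring of tool2, 115 mm up the tool
- tool3: ring-handled steel spatula, 170 mm, 45 g; 3 to 5 of five alike are present, standing blade down in the holder, yaw within 0.6 of it, leaning up to 4 deg. Origin: lower end; z up the tool. Blade 10 (y) x 3 mm to z 36, rod of 8 mm to 104, ring in the y-z plane (opening 18 mm, 30 over all, axis along x) centred at z 115, thumb grip 14 (y) x 8 mm (x), z 128 to 170: pinch it across y from above
- tool3_eye (a point): centre of the ring of tool3, 115 mm up the tool
- tool4: ring-handled steel spatula, 170 mm, 45 g; 3 to 5 of five alike are present, standing blade down in the holder, yaw within 0.6 of it, leaning up to 4 deg. Origin: lower end; z up the tool. Blade 10 (y) x 3 mm to z 36, rod of 8 mm to 104, ring in the y-z plane (opening 18 mm, 30 over all, axis along x) centred at z 115, thumb grip 14 (y) x 8 mm (x), z 128 to 170: pinch it across y from above
- tool4_eye (a point): centre of the ring of tool4, 115 mm up the tool
- holder: loose grey plastic block, 104 (x) x 164 (y) x 66 mm high, 0.95 kg, with six square wells of 13 mm in 2 rows of 3 (x = -30, 30; y = -60, 0, 60 mm), well floors 6 mm above the table; origin: centre of the underside. The spatulas and the marker stand in it in any order, rings and grips clear above the block
- marker: white marker pen with black cap, 12 mm thick, 130 mm long, no ring, standing in one well of the holder; origin at its lower end, z up. It stays there
- rack: fixed drying rack: level aluminium bar 16 x 16 mm, 370 mm long (y), axis 170 mm above the table, on two end posts over a low white drip tray (14 mm high, from 85 mm in front of the bar to 25 mm behind). Nothing stands above the bar. Five pegs stick out of its front (rack -x, towards the robot). Origin: on the table under the bar's middle; z up
- peg0 (a point): middle of peg 0's free length (rack y = -140 mm). The peg is a straight 6 mm steel rod, 55 mm long, pointing to rack -x and rising 0.2 rad towards its tip: the tip is 27 mm in front of and 5.5 mm above this point, the bar's face 27 mm behind it. Axes as the rack's. A ring hung on it rests with its centre about 6 mm below the peg's axis
- peg1 (a point): middle of peg 1's free length (rack y = -70 mm). The peg is a straight 6 mm steel rod, 55 mm long, pointing to rack -x and rising 0.2 rad towards its tip: the tip is 27 mm in front of and 5.5 mm above this point, the bar's face 27 mm behind it. Axes as the rack's. A ring hung on it rests with its centre about 6 mm below the peg's axis
- peg2 (a point): middle of peg 2's free length (rack y = 0 mm). The peg is a straight 6 mm steel rod, 55 mm long, pointing to rack -x and rising 0.2 rad towards its tip: the tip is 27 mm in front of and 5.5 mm above this point, the bar's face 27 mm behind it. Axes as the rack's. A ring hung on it rests with its centre about 6 mm below the peg's axis
- peg3 (a point): middle of peg 3's free length (rack y = 70 mm). The peg is a straight 6 mm steel rod, 55 mm long, pointing to rack -x and rising 0.2 rad towards its tip: the tip is 27 mm in front of and 5.5 mm above this point, the bar's face 27 mm behind it. Axes as the rack's. A ring hung on it rests with its centre about 6 mm below the peg's axis
- peg4 (a point): middle of peg 4's free length (rack y = 140 mm). The peg is a straight 6 mm steel rod, 55 mm long, pointing to rack -x and rising 0.2 rad towards its tip: the tip is 27 mm in front of and 5.5 mm above this point, the bar's face 27 mm behind it. Axes as the rack's. A ring hung on it rests with its centre about 6 mm below the peg's axis
- timer: loose white drying-timer box, 110 mm (x) x 85 mm (y) x 40 mm high, 0.9 kg, with one round push button on top; origin: centre of the underside
- start_top (a point): centre of the top face of the timer's push button (30 mm diameter, in a low black housing), pressed straight down; 22 mm from the box's middle towards its -x end
- start (a joint): travel of the push button in m: 0 released, 0.006 fully down (5 N); its spring returns it
- dish: square clear dish with seedling rows, 100 x 100 x 16 mm, lying between holder and timer; origin: centre of the underside. Bystander
- beaker: small glass beaker, 66 mm wide, 75 mm high; origin: centre of the underside. Bystander
Not all that is in view belongs to the job. Leave any red look-alike of the tool1 alone.

How it is judged:
On the way, in this order (a step that is already met when the one before it is completed fails the run):
1. all spatulas present hang released by their rings, each on its own peg ((distance between tool0_eye and peg0 below 0.028 m or distance between tool0_eye and peg1 below 0.028 m or distance between tool0_eye and peg2 below 0.028 m or distance between tool0_eye and peg3 below 0.028 m or distance between tool0_eye and peg4 below 0.028 m) and angle between each of tool0, tool1, tool2, tool3, tool4's own z axis and vertical below 0.35 rad and linear speed of each of tool0, tool1, tool2, tool3, tool4 below 0.05 m/s and contact force between the fingers and tool0 below 0.1 N and (distance between tool1_eye and peg0 below 0.028 m or distance between tool1_eye and peg1 below 0.028 m or distance between tool1_eye and peg2 below 0.028 m or distance between tool1_eye and peg3 below 0.028 m or distance between tool1_eye and peg4 below 0.028 m) and contact force between the fingers and tool1 below 0.1 N and (distance between tool2_eye and peg0 below 0.028 m or distance between tool2_eye and peg1 below 0.028 m or distance between tool2_eye and peg2 below 0.028 m or distance between tool2_eye and peg3 below 0.028 m or distance between tool2_eye and peg4 below 0.028 m) and contact force between the fingers and tool2 below 0.1 N and (distance between tool3_eye and peg0 below 0.028 m or distance between tool3_eye and peg1 below 0.028 m or distance between tool3_eye and peg2 below 0.028 m or distance between tool3_eye and peg3 below 0.028 m or distance between tool3_eye and peg4 below 0.028 m) and contact force between the fingers and tool3 below 0.1 N and (distance between tool4_eye and peg0 below 0.028 m or distance between tool4_eye and peg1 below 0.028 m or distance between tool4_eye and peg2 below 0.028 m or distance between tool4_eye and peg3 below 0.028 m or distance between tool4_eye and peg4 below 0.028 m) and contact force between the fingers and tool4 below 0.1 N and distance between tool0_eye and tool1_eye above 0.045 m and distance between each of tool0_eye, tool1_eye and tool2_eye above 0.045 m and distance between each of tool0_eye, tool1_eye, tool2_eye and tool3_eye above 0.045 m and distance between each of tool0_eye, tool1_eye, tool2_eye, tool3_eye and tool4_eye above 0.045 m), for 0.3 s.
2. the timer's button is pushed fully down (value of joint start above 0.005 m), for 0.05 s.
At the end, for the whole second after the job is handed in: every spatula present hangs still and released, within 20 degrees of upright, its ring centre within 28 mm of the middle of a peg, no two on one peg (ring centres over 45 mm apart); the button is up again (within 1.5 mm); the marker stands in the holder; holder and timer stand level (all of step 1 and value of joint start below 0.0015 m and angle between marker's own z axis and vertical below 0.25 rad and horizontal distance between marker and holder below 0.085 m and height (world z) of marker below 0.03 m and angle between each of holder, timer's own z axis and vertical below 0.1 rad); the robot touches nothing.
It fails at once if the dish is tipped over or moved more than 60 mm (angle between dish's own z axis and vertical above 0.5 rad or distance of dish from where it was at the start of the episode above 0.06 m).
It fails at once if the beaker is tipped over or moved more than 60 mm (angle between beaker's own z axis and vertical above 0.5 rad or distance of beaker from where it was at the start of the episode above 0.06 m).
It fails at once if the marker is pulled out of the holder (height (world z) of marker above 0.05 m).
Of tool0, tool1, tool2, tool3, tool4 only 3 to 5 are there at a start; the rules pass over those that are not, and their reading is None.
At some moment in a run one of timer, holder may be knocked a few centimetres aside while the robot is not near it.
It also fails if it takes over 210 s, if anything falls off the work surface, if the arm or the gripper's body presses on something with over 40 N, if the wrist force passes 120 N, or if a joint passes its speed limit or range.

## Working session

There is one attempt and no reset: what is moved stays moved. The work goes in short steps, Python scripts to look and compute and a tool call to move; the robot and the scene stay as the last step left them, time stands still between calls to the robot, and variables do not carry over. Pictures are saved under pics/ and viewed, and the job is handed in when it is done.

Besides the shell and the picture viewer there is one more tool, called after ">>>" as a command line: name --argument value ..., lists and objects as JSON in quotes. play_rows: Moves the arm, as the interface text tells. Its arguments: {"type":"object","properties":{"claw":{"type":"array","items":{"type":"number"}},"travel":{"type":"array","items":{"type":"array","items":{"type":"number"}}},"dr":{"type":"array","items":{"type":"array","items":{"type":"number"}}},"force":{"type":"number"}},"required":["claw","travel","dr"]}

```bash
mkdir -p pics; cat > h.py <<'E'
import numpy as np, cv2
from plant import ctrl, vision
def cam(n):
    d=vision.read_camera(n); return d
def save(d,name,crop=None,scale=1):
    im=d["img"][:,:,::-1]
    if crop: 
        r0,r1,c0,c1=crop; im=im[r0:r1,c0:c1]
    if scale!=1: im=cv2.resize(im,None,fx=scale,fy=scale,interpolation=cv2.INTER_CUBIC)
    cv2.imwrite("pics/"+name,im)
def cloud(d):
    K=d["K"];Z=d["range_z"];h,w=Z.shape
    u,v=np.meshgrid(np.arange(w),np.arange(h))
    x=(u-K[0,2])/K[0,0]*Z; y=(v-K[1,2])/K[1,1]*Z
    P=np.stack([x,-y,-Z,np.ones_like(Z)],-1)
    W=P@np.linalg.inv(d["world_to_cam"]).T
    W=W[...,:3]; W[Z==0]=np.nan
    return W
def proj(d,p):
    q=d["world_to_cam"]@np.r_[p,1]; K=d["K"]
    return K[0,0]*q[0]/-q[2]+K[0,2], K[1,1]*(-q[1])/-q[2]+K[1,2]
E
python3 - <<'E'
from h import *
s=ctrl.get_state(); print(s)
for n in ("side","top","wrist"):
    d=cam(n); save(d,n+"0.png"); np.savez(n+"0.npz",**d); print(n,d["K"],np.linalg.inv(d["world_to_cam"]).round(3), d.keys())
E
```

```text
{'time': 0.0, 'qpos': array([-1.44597565e+00,  2.87174695e-01,  1.57818940e+00,  6.22964078e-06,
        1.27861017e+00, -1.50010188e-01]), 'dq': array([-0.00063   ,  0.00028096,  0.00099473,  0.00050446,  0.00112891,
       -0.0007737 ]), 'joint_efforts': array([-7.65393543e-04, -4.05983949e+01, -2.92627251e+01, -1.25130205e-04,
        5.83653353e-03,  9.39629132e-06]), 'eef_pos': array([ 0.18312393, -0.64899447,  0.22993445]), 'tcp_rot': array([ 0.70045343,  0.09770311, -0.70042801,  0.09601924]), 'contact_force': array([-0.09416939, -0.44054956,  0.32807807]), 'wrist_torque': array([-0.02971166, -0.01351806,  0.03126054]), 'opening': 0.9985695639641405}
side [[418.2910719    0.         281.61041284]
 [  0.         418.2910719  209.41302495]
 [  0.           0.           1.        ]] [[ 0.953  0.234 -0.192  0.377]
 [-0.302  0.708 -0.638 -0.603]
 [-0.014  0.666  0.746  0.779]
 [ 0.     0.     0.     1.   ]] dict_keys(['img', 'range_z', 'K', 'world_to_cam'])
top [[383.50936187   0.         281.04679756]
 [  0.         383.50936187 215.49758178]
 [  0.           0.           1.        ]] [[ 0.011  0.993 -0.12   0.463]
 [-1.     0.014  0.018 -0.014]
 [ 0.019  0.119  0.993  1.024]
 [ 0.     0.     0.     1.   ]] dict_keys(['img', 'range_z', 'K', 'world_to_cam'])
wrist [[372.51255869   0.         279.89977532]
 [  0.         372.51255869 217.43580476]
 [  0.           0.           1.        ]] [[ 0.271  0.912  0.307  0.262]
 [-0.963  0.258  0.083 -0.626]
 [-0.003 -0.318  0.948  0.372]
 [ 0.     0.     0.     1.   ]] dict_keys(['img', 'range_z', 'K', 'world_to_cam'])
```

View pics/side0.png

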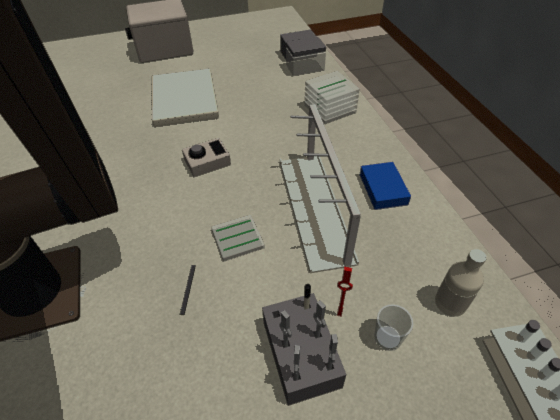

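View pics/top0.png

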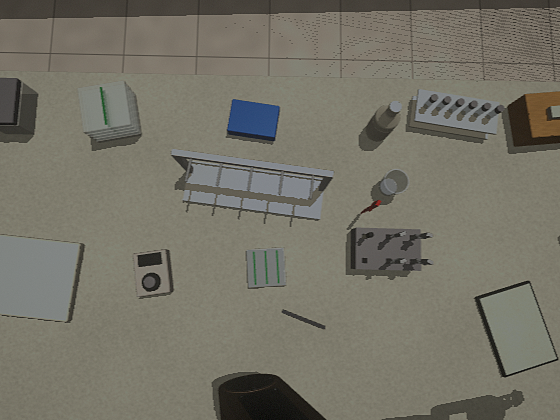

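View pics/wrist0.png

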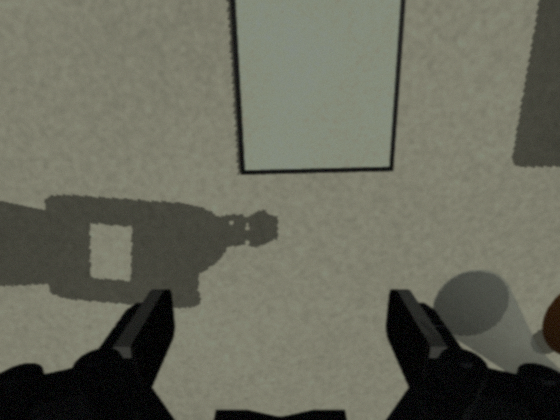

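```bash
python3 - <<'E'
from h import *
d=dict(np.load("side0.npz")); save(d,"side0h.png",(270,405,240,420),4.3)
save(d,"side0r.png",(95,285,270,370),3.1)
d=dict(np.load("top0.npz")); save(d,"top0h.png",(160,290,330,450),4.5)
save(d,"top0r.png",(140,230,160,345),4.3)
for n in("side","top"):
    d=dict(np.load(n+"0.npz")); W=cloud(d); np.save(n+"W.npy",W)
W=np.load("topW.npy")
for nm,(u,v) in dict(holdertop=(385,255),dish=(265,267),timer=(142,290),bar1=(175,153),bar2=(330,174),beaker=(391,190),red=(375,205),pen=(303,319),table=(220,330)).items(): print(nm,W[v,u].round(3))
E
```

```text
holdertop [ 0.483 -0.292  0.068]
dish [0.449 0.008 0.017]
timer [0.389 0.314 0.043]
bar1 [0.704 0.211 0.179]
bar2 [ 0.661 -0.139  0.177]
beaker [ 0.66  -0.33   0.005]
red [ 0.594 -0.244  0.16 ]
pen [ 0.316 -0.093  0.005]
table [ 0.286  0.122 -0.001]
```

View pics/side0h.png

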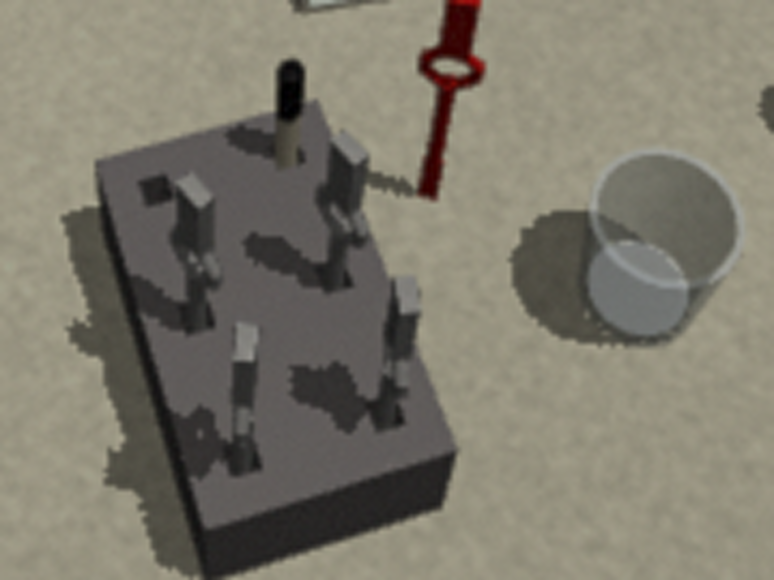

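View pics/top0h.png

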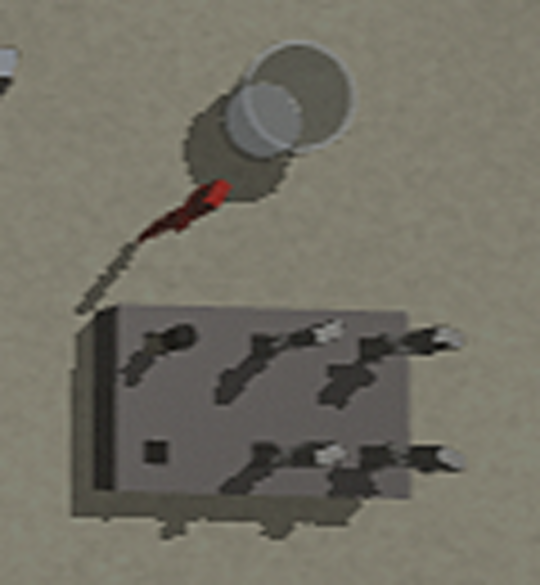

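View pics/top0r.png

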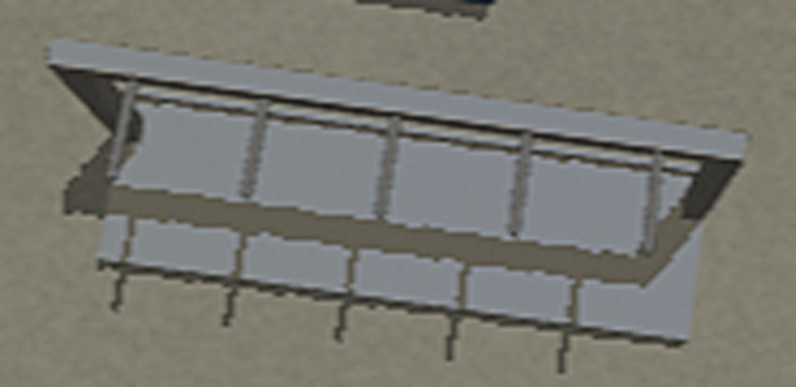

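View pics/side0r.png

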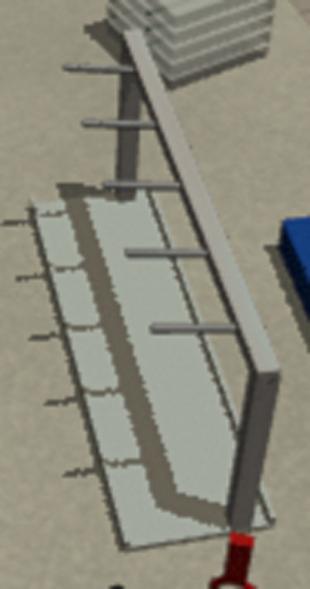

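```bash
cat > meas.py <<'E'
from h import *
from scipy.ndimage import label
def holder(W,lo=(0.3,-0.50),hi=(0.62,-0.1),verbose=True):
    """fit holder rect from top face points z .058-.074 ; returns center,yaw"""
    x,y,z=W[...,0],W[...,1],W[...,2]
    m=(z>0.061)&(z<0.072)&(x>lo[0])&(x<hi[0])&(y>lo[1])&(y<hi[1])
    l,n=label(m); k=np.argmax(np.bincount(l.ravel())[1:])+1
    P=W[l==k]
    r=cv2.minAreaRect((P[:,:2]*1000).astype(np.float32))
    return r,np.median(P[:,2]),len(P)
def clusters(W,zmin,lo=(0.3,-0.50),hi=(0.62,-0.1),zmax=.22):
    x,y,z=W[...,0],W[...,1],W[...,2]
    m=(z>zmin)&(z<zmax)&(x>lo[0])&(x<hi[0])&(y>lo[1])&(y<hi[1])
    l,n=label(m,np.ones((3,3))); out=[]
    for k in range(1,n+1):
        P=W[l==k]
        if len(P)<4: continue
        vv,uu=np.where(l==k)
        out.append((P,uu.mean(),vv.mean()))
    return out
E
python3 - <<'E'
from meas import *
for n in("top","side"):
    W=np.load(n+"W.npy"); print(n,holder(W))
    for zm in (0.12,0.165):
      for P,u,v in clusters(W,zm): print(zm,len(P),(round(u),round(v)),"mean",P.mean(0).round(4),"min",P.min(0).round(3),"max",P.max(0).round(3))
E
```

```text
top (((498.91534423828125, -301.8837890625), (165.20010375976562, 104.0761489868164), 89.08556365966797), np.float64(0.06607161728387012), 2347)
0.12 58 (376, 204) mean [ 0.5968 -0.2477  0.1524] min [ 0.588 -0.256  0.121] max [ 0.61  -0.242  0.172]
0.12 58 (399, 234) mean [ 0.5281 -0.2977  0.1576] min [ 0.524 -0.308  0.121] max [ 0.535 -0.289  0.178]
0.12 28 (371, 234) mean [ 0.5292 -0.2399  0.1333] min [ 0.523 -0.245  0.123] max [ 0.535 -0.235  0.139]
0.12 73 (425, 235) mean [ 0.5275 -0.3583  0.1552] min [ 0.523 -0.372  0.122] max [ 0.533 -0.348  0.178]
0.12 67 (399, 261) mean [ 0.4682 -0.2972  0.1577] min [ 0.463 -0.312  0.122] max [ 0.475 -0.287  0.179]
0.12 78 (425, 261) mean [ 0.4683 -0.3575  0.1569] min [ 0.462 -0.368  0.123] max [ 0.476 -0.349  0.179]
0.165 25 (378, 203) mean [ 0.5987 -0.2494  0.1697] min [ 0.593 -0.256  0.167] max [ 0.605 -0.244  0.172]
0.165 29 (402, 233) mean [ 0.5291 -0.3009  0.1746] min [ 0.524 -0.308  0.167] max [ 0.535 -0.295  0.178]
0.165 30 (429, 235) mean [ 0.5274 -0.3604  0.174 ] min [ 0.524 -0.37   0.165] max [ 0.531 -0.355  0.178]
0.165 31 (402, 2
[... 795 characters left out ...]
-0.3647  0.1562] min [ 0.523 -0.375  0.12 ] max [ 0.534 -0.349  0.178]
0.12 140 (296, 358) mean [ 0.4673 -0.3648  0.1572] min [ 0.462 -0.373  0.12 ] max [ 0.474 -0.354  0.178]
0.165 43 (347, 270) mean [ 0.5999 -0.2502  0.1698] min [ 0.593 -0.256  0.165] max [ 0.606 -0.244  0.173]
0.165 68 (321, 305) mean [ 0.5301 -0.3022  0.1738] min [ 0.525 -0.308  0.165] max [ 0.536 -0.294  0.178]
0.165 69 (285, 315) mean [ 0.4701 -0.3014  0.174 ] min [ 0.465 -0.307  0.165] max [ 0.476 -0.292  0.179]
0.165 71 (334, 339) mean [ 0.5282 -0.3623  0.1745] min [ 0.524 -0.369  0.166] max [ 0.534 -0.354  0.178]
0.165 65 (297, 351) mean [ 0.4687 -0.3617  0.1752] min [ 0.464 -0.368  0.167] max [ 0.474 -0.354  0.178]
```

```bash
python3 - <<'E'
from meas import *
Ws=[np.load(n+"W.npy") for n in("top","side")]
# tool tops
for c in [(.529,-.301),(.527,-.361),(.469,-.3),(.468,-.36)]:
    for i,W in enumerate(Ws):
        P=W[(W[...,2]>0.170)&(np.hypot(W[...,0]-c[0],W[...,1]-c[1])<.02)]
        Q=W[(W[...,2]>0.1)&(W[...,2]<.19)&(np.hypot(W[...,0]-c[0],W[...,1]-c[1])<.025)]
        print(c,i,len(P),P.mean(0).round(4),cv2.minAreaRect((P[:,:2]*1000).astype(np.float32)), [Q[(Q[:,2]>a)&(Q[:,2]<a+.02),:2].mean(0).round(4).tolist() for a in (.1,.135,.155)])
# bar, pegs
for i,W in enumerate(Ws):
    x,y,z=W[...,0],W[...,1],W[...,2]
    m=(z>.174)&(z<.182)&(x>.62)&(x<.75)&(abs(y)<.25); P=W[m]
    # restrict top of bar
    r=cv2.minAreaRect((P[:,:2]*1000).astype(np.float32)); print(i,len(P),r,np.median(P[:,2]))
    m=(z>.15)&(z<.2)&(x>.55)&(x<.75)&(y>-.2)&(y<.25)
    l,n=label(m,np.ones((3,3)))
    print([ (k,int((l==k).sum()),W[l==k].mean(0).round(3)) for k in range(1,n+1)])
E
```

```text
(0.529, -0.301) 0 26 [ 0.5291 -0.3013  0.1754] ((529.254638671875, -301.4728698730469), (7.5152587890625, 14.424010276794434), 20.098365783691406) [[0.5317, -0.2998], [0.5285, -0.297], [0.5291, -0.2989]]
(0.529, -0.301) 1 57 [ 0.5304 -0.3019  0.1751] ((531.2284545898438, -301.2414245605469), (8.965282440185547, 13.822896003723145), 26.306154251098633) [[0.5294, -0.3017], [0.5293, -0.3043], [0.529, -0.3036]]
(0.527, -0.361) 0 24 [ 0.5273 -0.3614  0.1756] ((527.4171752929688, -362.236083984375), (14.703307151794434, 6.898416519165039), 89.66189575195312) [[0.5251, -0.3622], [0.527, -0.3572], [0.5269, -0.3593]]
(0.527, -0.361) 1 59 [ 0.5285 -0.3619  0.1759] ((528.8413696289062, -361.1781311035156), (14.042871475219727, 7.693171977996826), 76.30451965332031) [[0.5267, -0.3622], [0.5267, -0.3649], [0.5266, -0.365]]
(0.469, -0.3) 0 27 [ 0.4687 -0.2996  0.1758] ((468.96044921875, -300.2789611816406), (8.22634506225586, 13.671927452087402), 23.978425979614258) [[0.4712, -0.3002], [0.4681, -0.2961], [0.4686, -0.2972]]
(0.469, -0.3) 1 55 [ 0.4702 -0.3008  0.1756] ((470.3892517089844, -300.2173
[... 171 characters left out ...]
754] ((467.97503662109375, -360.631103515625), (14.629440307617188, 7.8460493087768555), 63.29460525512695) [[0.466, -0.3599], [0.4673, -0.3576], [0.4679, -0.3586]]
(0.468, -0.36) 1 59 [ 0.4688 -0.3613  0.1759] ((468.9725341796875, -360.681640625), (13.985518455505371, 7.483097553253174), 71.29666137695312) [[0.4696, -0.3655], [0.4672, -0.3658], [0.4673, -0.3659]]
0 1360 ((656.918212890625, 40.0872802734375), (369.0242919921875, 72.64727783203125), 82.8486099243164) 0.17790700760157102
[(1, 1658, array([0.676, 0.038, 0.177]))]
1 1131 ((658.231201171875, 40.856353759765625), (371.6852722167969, 71.9955062866211), 82.95103454589844) 0.17887690456608318
[(1, 1493, array([0.672, 0.008, 0.177]))]
```

```bash
python3 - <<'E'
from meas import *
Ws=[np.load(n+"W.npy") for n in("top","side")]
yaw=-0.124; O=np.array([.6844,.0371])
R=np.array([[np.cos(yaw),-np.sin(yaw)],[np.sin(yaw),np.cos(yaw)]])
for i,W in enumerate(Ws):
    m=(W[...,2]>.16)&(W[...,2]<.2)&(W[...,0]>.55)&(W[...,0]<.76)&(W[...,1]>-.2)&(W[...,1]<.26)
    P=W[m]; L=(P[:,:2]-O)@R
    bt=(L[:,0]>-12)&(L[:,0]<12)&(P[:,2]>.174)
    a=np.polyfit(L[bt,1],L[bt,0],1)
    print(i,"bar x range",np.percentile(L[bt,0],[1,50,99]).round(4),"slope",a.round(4),"y",L[bt,1].min().round(4),L[bt,1].max().round(4), "z",np.median(P[bt,2]))
    for k in range(5):
        y0=-.14+.07*k
        s=(abs(L[:,1]-y0)<.02)&(L[:,0]<-.014)
        q=L[s]; z=P[s,2]; f=np.polyfit(q[:,0],z,1); g=np.polyfit(q[:,0],q[:,1],1)
        print(k,s.sum(),"y at mid",np.polyval(g,-.035).round(4),"z mid",np.polyval(f,-.035).round(4),"slope",f[0].round(3),"xmin",q[:,0].min().round(4))
E
```

```text
0 bar x range [-0.0619 -0.0022  0.0082] slope [-0.0017 -0.0078] y -0.185 0.1841 z 0.17807201640911352
0 55 y at mid -0.1404 z mid 0.1782 slope -0.186 xmin -0.0631
1 56 y at mid -0.0706 z mid 0.178 slope -0.204 xmin -0.0637
2 58 y at mid -0.0008 z mid 0.1783 slope -0.187 xmin -0.064
3 59 y at mid 0.0689 z mid 0.1784 slope -0.19 xmin -0.0629
4 59 y at mid 0.1389 z mid 0.1784 slope -0.189 xmin -0.0635
1 bar x range [-0.0612 -0.0026  0.0089] slope [-0.0038 -0.0092] y -0.1853 0.1864 z 0.17899285155231615
0 77 y at mid -0.1403 z mid 0.1784 slope -0.171 xmin -0.0632
1 68 y at mid -0.0702 z mid 0.179 slope -0.176 xmin -0.0627
2 53 y at mid -0.0008 z mid 0.1791 slope -0.189 xmin -0.062
3 52 y at mid 0.0691 z mid 0.1784 slope -0.193 xmin -0.0626
4 50 y at mid 0.1392 z mid 0.1785 slope -0.206 xmin -0.063
```

```bash
cat >> h.py <<'E'
from scipy.spatial.transform import Rotation as Rot
YAW=-0.124; O=np.array([.684,.0365])
RX=np.array([np.cos(YAW),np.sin(YAW)]); RY=np.array([-np.sin(YAW),np.cos(YAW)])
def rackpt(x,y): return O+x*RX+y*RY
def plan(pos,xyaw=None,tag=""):
    """print travel & dr (tool axes now) for TCP pos and tool x-yaw of spatula (jaws along xyaw+90deg)"""
    s=ctrl.get_state(); Rm=Rot.from_quat(s["tcp_rot"]).as_matrix()
    t=Rm.T@(np.array(pos)-s["eef_pos"])
    dr=np.zeros(3)
    if xyaw is not None:
        best=None
        for a in (xyaw+np.pi/2,xyaw-np.pi/2):
            X=np.array([0,0,-1.]);Y=np.array([np.cos(a),np.sin(a),0]);Z=np.cross(X,Y)
            v=Rot.from_matrix(Rm.T@np.stack([X,Y,Z],1)).as_rotvec()
            if best is None or np.linalg.norm(v)<np.linalg.norm(best): best=v
        dr=best
    print(tag,"t",s["time"].__round__(2),"travel",t.round(4).tolist(),"dr",dr.round(3).tolist())
def st():
    s=ctrl.get_state(); Rm=Rot.from_quat(s["tcp_rot"]).as_matrix()
    print("t",round(s["time"],2),"eef",s["eef_pos"].round(4),"X",Rm[:,0].round(3),"Yyaw deg",round(np.degrees(np.arctan2(Rm[1,1],Rm[0,1])),2),"q",s["qpos"].round(3),"F",s["contact_force"].round(2),"open",round(s["opening"],3))
E
python3 - <<'E'
from h import *
st(); print("zaxis",Rot.from_quat(ctrl.get_state()["tcp_rot"]).as_matrix().round(3))
plan((.4683,-.3612,.25),-.38,"above D")
E
```

```text
t 0.15 eef [ 0.1831 -0.6491  0.2302] X [-0.     0.002 -1.   ] Yyaw deg -74.25 q [-1.446  0.287  1.578 -0.     1.279 -0.15 ] F [-0.26 -0.09  0.28] open 1.003
zaxis [[-0.     0.271 -0.962]
 [ 0.002 -0.962 -0.271]
 [-1.    -0.002 -0.   ]]
above D t 0.15 travel [-0.0193, -0.1998, -0.3526] dr [0.655, 0.0, 0.002]
```

>>> play_rows --claw '[135,135,135,135,135,135,135,135,135,135,135,135]' --travel '[[-0.002,-0.02,-0.035],[-0.004,-0.04,-0.07],[-0.006,-0.06,-0.105],[-0.008,-0.08,-0.14],[-0.01,-0.1,-0.175],[-0.012,-0.12,-0.21],[-0.014,-0.14,-0.246],[-0.016,-0.16,-0.282],[-0.018,-0.18,-0.317],[-0.0193,-0.1998,-0.3526],[-0.0193,-0.1998,-0.3526],[-0.0193,-0.1998,-0.3526]]' --dr '[[0.065,0,0],[0.13,0,0],[0.195,0,0],[0.26,0,0],[0.325,0,0],[0.39,0,0],[0.455,0,0],[0.52,0,0],[0.59,0,0],[0.655,0,0],[0.655,0,0.002],[0.655,0,0.002]]' --force 40

```text
time: 1.35
eef_pos: [0.4686, -0.3605, 0.2497]
tcp_rot: [-0.694, 0.133, 0.695, 0.133]
contact_force: [-0.2, -0.6, 0.0]
opening: 0.47
```

```bash
python3 - <<'E'
from h import *
st(); d=cam("wrist"); save(d,"w1.png"); d=cam("top"); save(d,"t1.png",(160,300,330,470),4)
plan((.4683,-.3612,.142),-.38,"D")
E
```

```text
t 1.35 eef [ 0.4686 -0.3605  0.2497] X [-0.001 -0.    -1.   ] Yyaw deg -111.63 q [-8.270e-01  9.000e-02  1.769e+00 -1.000e-03  1.283e+00  1.122e+00] F [-0.21 -0.62  0.05] open 0.47
D t 1.45 travel [0.1077, -0.0008, -0.0005] dr [-0.001, 0.001, -0.0]
```

View pics/w1.png

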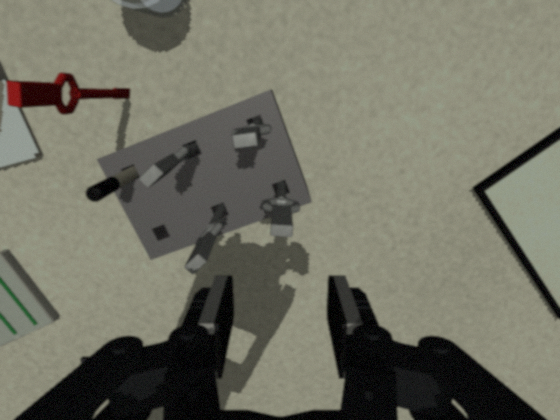

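>>> play_rows --claw '[135,135,135,135,135,135,135,135,225,225,225,225,225,225]' --travel '[[0.02,-0.0004,-0.0003],[0.04,-0.0008,-0.0005],[0.06,-0.0008,-0.0005],[0.08,-0.0008,-0.0005],[0.095,-0.0008,-0.0005],[0.1077,-0.0008,-0.0005],[0.1077,-0.0008,-0.0005],[0.1077,-0.0008,-0.0005],[0.1077,-0.0008,-0.0005],[0.1077,-0.0008,-0.0005],[0.1077,-0.0008,-0.0005],[0.1077,-0.0008,-0.0005],[0.1077,-0.0008,-0.0005],[0.1077,-0.0008,-0.0005]]' --dr '[[0,0,0],[0,0,0],[0,0,0],[0,0,0],[0,0,0],[0,0,0],[0,0,0],[0,0,0],[0,0,0],[0,0,0],[0,0,0],[0,0,0],[0,0,0],[0,0,0]]'

```text
time: 2.85
eef_pos: [0.469, -0.3616, 0.1432]
tcp_rot: [0.695, -0.134, -0.694, -0.133]
contact_force: [-0.3, 1.1, 4.9]
opening: 0.151
```

```bash
python3 - <<'E'
from h import *
st(); d=cam("wrist"); save(d,"w2.png"); d=cam("side"); save(d,"s2.png",(270,405,240,420),4.3)
E
```

```text
t 2.85 eef [ 0.469  -0.3616  0.1432] X [ 0.001 -0.001 -1.   ] Yyaw deg -111.8 q [-0.828  0.193  1.858 -0.     1.089  1.124] F [-0.28  1.14  4.93] open 0.151
```

View pics/w2.png

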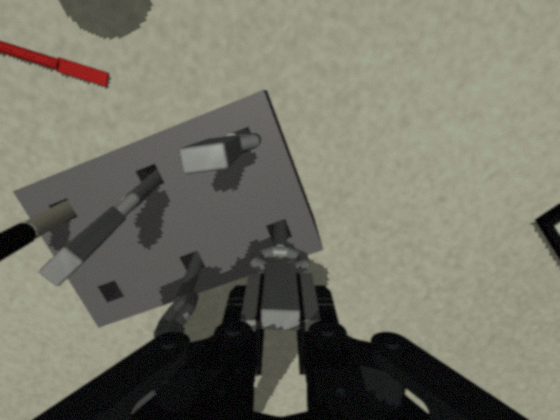

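View pics/s2.png

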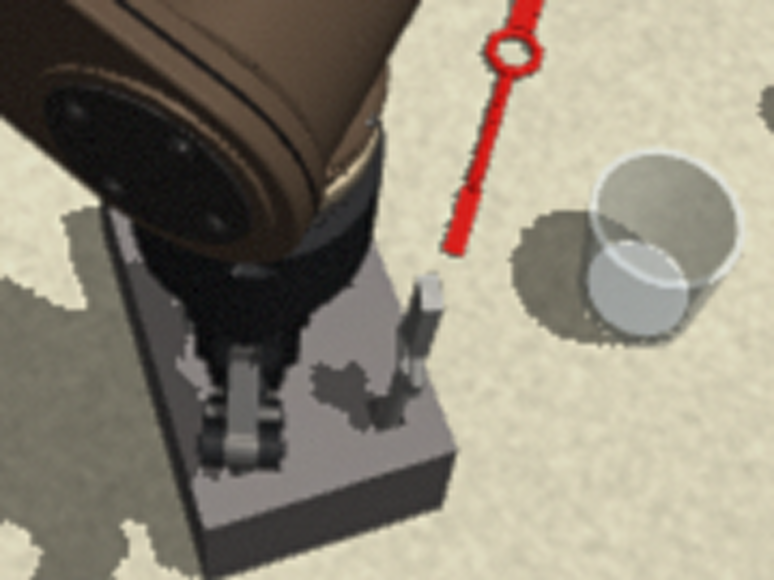

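```bash
python3 - <<'E'
from meas import *
d=cam("side"); W=cloud(d); im=d["img"].astype(int)
for n,dd in (("side",d),("side0",dict(np.load("side0.npz"))),("top",cam("top"))):
    W=cloud(dd); im=dd["img"].astype(int)
    m=(im[...,0]>90)&(im[...,1]<50)&(im[...,2]<60)
    P=W[m]; P=P[np.isfinite(P[:,0])]; P=P[(P[:,0]>.5)&(P[:,0]<.75)&(P[:,1]<-.05)&(P[:,1]>-.5)]; print(n,m.sum(),P.min(0).round(3),P.max(0).round(3))
save(d,"s2f.png")
plan((.469,-.3616,.34),None)
E
```

```text
side 250 [ 0.599 -0.28   0.004] [ 0.706 -0.148  0.012]
side0 37 [ 0.595 -0.258  0.104] [ 0.61  -0.244  0.173]
top 148 [ 0.597 -0.28  -0.003] [ 0.69  -0.166  0.013]
 t 3.05 travel [-0.1968, 0.0002, -0.0002] dr [0.0, 0.0, 0.0]
```

View pics/s2f.png

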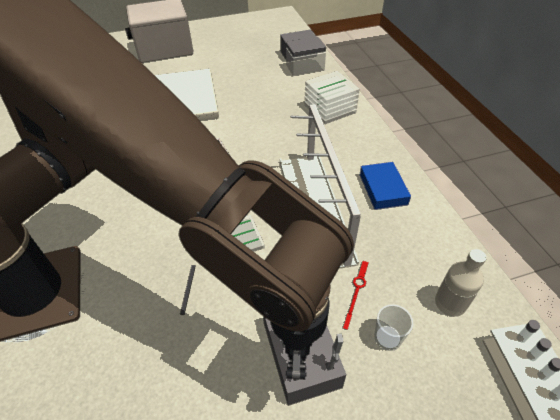

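>>> play_rows --claw '[225,225,225,225,225,225,225,225,225,225,225,225]' --travel '[[-0.01,0,0],[-0.025,0,0],[-0.045,0,0],[-0.065,0,0],[-0.085,0,0],[-0.105,0,0],[-0.13,0,0],[-0.155,0,0],[-0.18,0,0],[-0.2,0,0],[-0.2,0,0],[-0.2,0,0]]' --dr '[[0,0,0],[0,0,0],[0,0,0],[0,0,0],[0,0,0],[0,0,0],[0,0,0],[0,0,0],[0,0,0],[0,0,0],[0,0,0],[0,0,0]]'

```text
time: 4.25
eef_pos: [0.4687, -0.3613, 0.3434]
tcp_rot: [0.695, -0.134, -0.694, -0.133]
contact_force: [0.7, 0.5, -0.9]
opening: 0.154
```

```bash
python3 - <<'E'
from h import *
st(); d=cam("wrist"); save(d,"w3.png")
p0=rackpt(-.10,-.14); print(p0,rackpt(-.035,-.14))
plan((p0[0],p0[1],.34),YAW,"pre0")
E
```

```text
t 4.25 eef [ 0.4687 -0.3613  0.3434] X [ 0.001 -0.002 -1.   ] Yyaw deg -111.8 q [-8.280e-01  3.800e-02  1.655e+00 -1.000e-03  1.446e+00  1.124e+00] F [ 0.67  0.53 -0.9 ] open 0.154
[ 0.56745227 -0.09005681] [ 0.63195319 -0.09809617]
pre0 t 4.3 travel [0.0019, -0.2883, 0.0086] dr [-0.257, 0.001, -0.0]
```

View pics/w3.png

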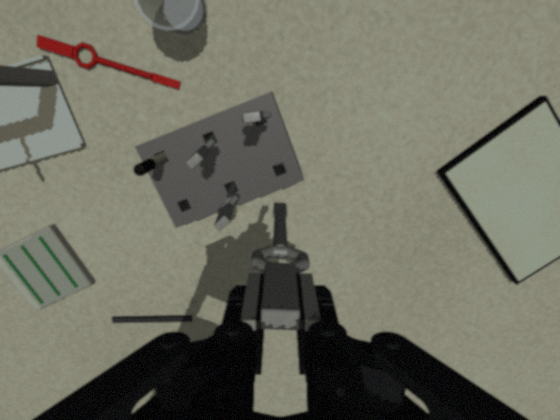

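>>> play_rows --claw '[225,225,225,225,225,225,225,225,225,225,225,225,225,225,225,225,225,225]' --travel '[[0,-0.015,0],[0,-0.04,0.001],[0,-0.07,0.002],[0,-0.1,0.003],[0,-0.135,0.004],[0,-0.17,0.005],[0,-0.205,0.006],[0.001,-0.24,0.007],[0.002,-0.27,0.008],[0.002,-0.2883,0.0086],[0.015,-0.2883,0.0086],[0.035,-0.2883,0.0086],[0.06,-0.2883,0.0086],[0.085,-0.2883,0.0086],[0.11,-0.2883,0.0086],[0.125,-0.2883,0.0086],[0.131,-0.2883,0.0086],[0.131,-0.2883,0.0086]]' --dr '[[-0.026,0,0],[-0.052,0,0],[-0.078,0,0],[-0.104,0,0],[-0.13,0,0],[-0.156,0,0],[-0.182,0,0],[-0.208,0,0],[-0.234,0,0],[-0.257,0,0],[-0.257,0,0],[-0.257,0,0],[-0.257,0,0],[-0.257,0,0],[-0.257,0,0],[-0.257,0,0],[-0.257,0,0],[-0.257,0,0]]'

```text
time: 6.1
eef_pos: [0.5668, -0.0901, 0.2097]
tcp_rot: [-0.705, 0.044, 0.707, 0.044]
contact_force: [-0.1, -0.0, -0.2]
opening: 0.156
```

```bash
python3 - <<'E'
from h import *
st(); d=cam("side"); save(d,"s4.png",(100,320,220,400),3)
np.savez("s4.npz",**d)
s=ctrl.get_state()["eef_pos"]
eye=s-[0,0,.022]
for nm,p in (("eye",eye),("tip",np.r_[rackpt(-.062,-.14),.181]),("mid",np.r_[rackpt(-.035,-.14),.1755])):
    u,v=proj(d,p); print(nm,u,v,"crop",(u-220)*3,(v-100)*3)
d=cam("top"); save(d,"t4.png",(130,260,220,380),4); u,v=proj(d,eye); print((u-220)*4,(v-130)*4)
d=cam("wrist"); save(d,"w4.png")
E
```

```text
t 6.1 eef [ 0.5668 -0.0901  0.2097] X [-0.003  0.001 -1.   ] Yyaw deg -97.09 q [-0.334  0.086  1.849 -0.     1.21   1.36 ] F [-0.06 -0.02 -0.18] open 0.156
eye 299.4271610617692 201.75639344183926 crop 238.2814831853076 305.2691803255178
tip 318.38978796439744 201.73817747142564 crop 295.1693638931923 305.21453241427696
mid 331.6364449747926 201.68382386627965 crop 334.9093349243778 305.05147159883893
355.27800638752046 336.91849241126056
```

View pics/s4.png

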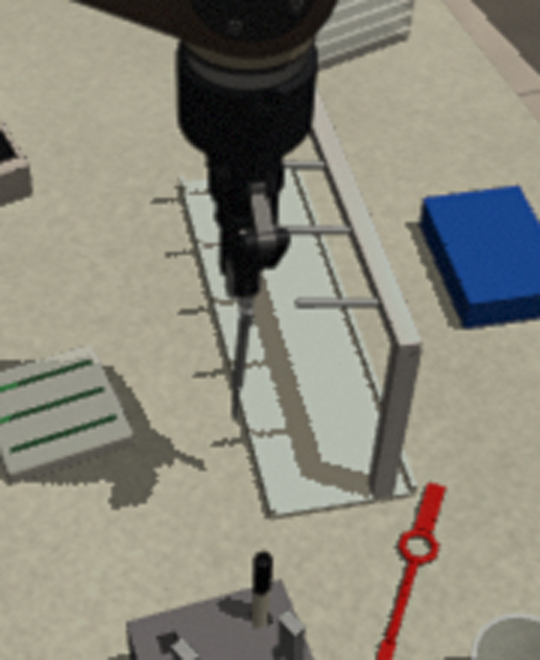

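View pics/w4.png

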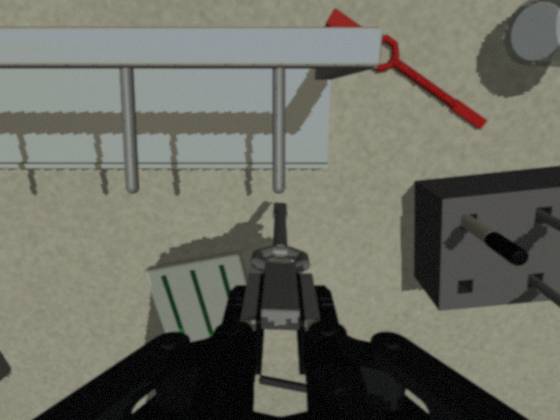

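>>> play_rows --claw '[225,225,225,225,225,225,225,225,225]' --travel '[[0.002,0,-0.008],[0.004,0,-0.018],[0.006,0,-0.028],[0.008,0,-0.038],[0.01,0,-0.048],[0.012,0,-0.058],[0.0135,0,-0.067],[0.0135,0,-0.067],[0.0135,0,-0.067]]' --dr '[[0,0,0],[0,0,0],[0,0,0],[0,0,0],[0,0,0],[0,0,0],[0,0,0],[0,0,0],[0,0,0]]'

```text
time: 7.15
eef_pos: [0.6348, -0.0987, 0.1989]
tcp_rot: [0.706, -0.044, -0.705, -0.043]
contact_force: [-0.1, 0.4, -1.2]
opening: 0.156
```

```bash
python3 - <<'E'
from h import *
st(); d=cam("side"); save(d,"s5.png",(140,300,260,400),4)
d=cam("wrist"); save(d,"w5.png")
E
```

```text
t 7.15 eef [ 0.6348 -0.0987  0.1989] X [ 0.001 -0.001 -1.   ] Yyaw deg -97.07 q [-0.312  0.242  1.691 -0.     1.207  1.383] F [-0.11  0.37 -1.23] open 0.156
```

View pics/s5.png

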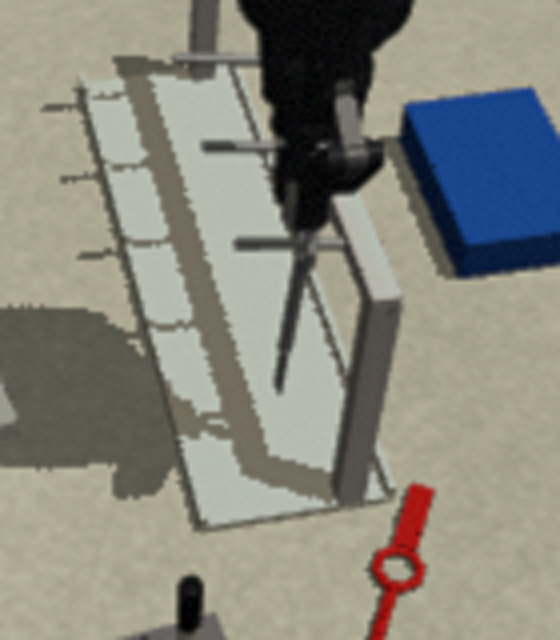

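View pics/w5.png

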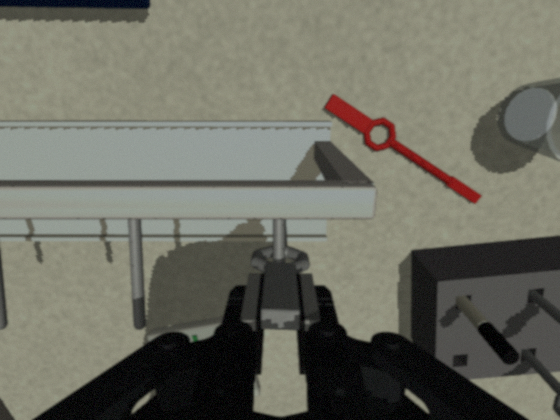

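>>> play_rows --claw '[225,225,225,225,225]' --travel '[[0.003,0,0],[0.006,0,0],[0.008,0,0],[0.008,0,0],[0.008,0,0]]' --dr '[[0,0,0],[0,0,0],[0,0,0],[0,0,0],[0,0,0]]'

```text
time: 7.75
eef_pos: [0.6345, -0.0986, 0.1915]
tcp_rot: [0.706, -0.044, -0.705, -0.043]
contact_force: [0.1, 0.0, 1.6]
opening: 0.156
```

```bash
python3 - <<'E'
from h import *
st()
E
```

```text
t 7.75 eef [ 0.6345 -0.0986  0.1915] X [ 0.002 -0.001 -1.   ] Yyaw deg -97.08 q [-0.312  0.248  1.698 -0.     1.194  1.383] F [0.07 0.   1.6 ] open 0.156
```

>>> play_rows --claw '[200,180,160,140,135,135,135,135,135,135,135,135,135]' --travel '[[0,0,0],[0,0,0],[0,0,0],[0,0,0],[0,0,0],[0,0,0],[-0.01,0,0],[-0.03,0,0],[-0.055,0,0],[-0.08,0,0],[-0.105,0,0],[-0.12,0,0],[-0.12,0,0]]' --dr '[[0,0,0],[0,0,0],[0,0,0],[0,0,0],[0,0,0],[0,0,0],[0,0,0],[0,0,0],[0,0,0],[0,0,0],[0,0,0],[0,0,0],[0,0,0]]'

```text
time: 9.05
eef_pos: [0.6355, -0.0989, 0.3155]
tcp_rot: [0.709, -0.045, -0.703, -0.043]
contact_force: [-0.1, 0.1, 0.7]
opening: 0.472
```

```bash
python3 - <<'E'
from h import *
st(); d=cam("side"); save(d,"s6.png",(140,300,260,400),4)
plan((.4702,-.3015,.25),.4,"above C guess")
E
```

```text
t 9.05 eef [ 0.6355 -0.0989  0.3155] X [ 0.008 -0.003 -1.   ] Yyaw deg -97.08 q [-0.312  0.162  1.571 -0.     1.4    1.383] F [-0.12  0.07  0.67] open 0.472
above C guess t 9.1 travel [0.0627, 0.2215, 0.1386] dr [-0.523, -0.004, -0.002]
```

View pics/s6.png

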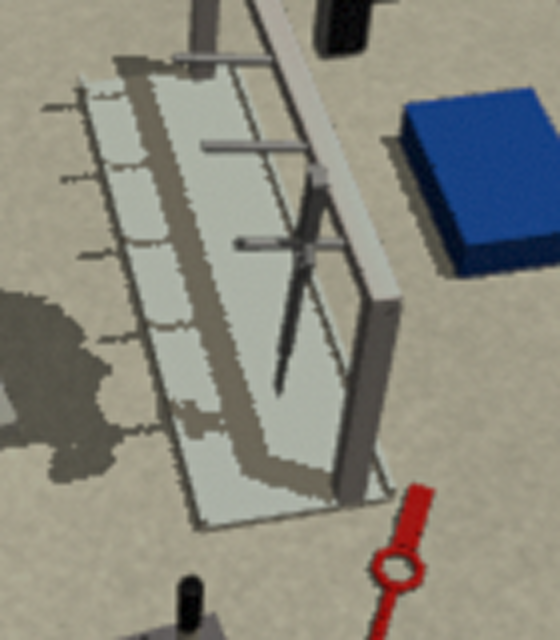

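```bash
cat >> meas.py <<'E'
def tools(names=("top","side"),cs=((.529,-.301),(.527,-.361),(.469,-.3),(.468,-.36))):
    for n in names:
        d=cam(n); W=cloud(d)
        r=holder(W); print(n,"holder",np.round(r[0][0],1),np.round(r[0][1],1),round(r[0][2],2),r[2])
        for P,u,v in clusters(W,.170,hi=(.6,-.13),zmax=.185):
            r=cv2.minAreaRect((P[:,:2]*1000).astype(np.float32)); a=r[2]
            if r[1][0]>r[1][1]: a-=90
            m=P.mean(0); Q=clusters(W,.1)
            print("  n",len(P),"mean",m.round(4),"rect",np.round(r[0],1),np.round(r[1],1),"xyaw deg",round(a,1))
E
python3 - <<'E'
from meas import *
tools()
E
```

```text
top holder [ 498.9 -301.6] [165.1 104.1] 89.11 2342
  n 27 mean [ 0.5352 -0.3633  0.175 ] rect [ 535.8 -363.7] [13.1  8. ] xyaw deg -12.6
  n 26 mean [ 0.521  -0.3046  0.1752] rect [ 521.1 -305.3] [ 7.6 13.9] xyaw deg 18.1
  n 26 mean [ 0.4617 -0.3027  0.1754] rect [ 461.5 -303.1] [ 8.1 14.2] xyaw deg 19.7
side holder [ 500.3 -299.7] [165.8 104.4] 89.17 4403
  n 53 mean [ 0.522  -0.3052  0.1753] rect [ 522.3 -304.6] [ 8.6 14.5] xyaw deg 22.8
  n 53 mean [ 0.4629 -0.3037  0.1756] rect [ 463.  -303.1] [ 8.5 15.3] xyaw deg 16.6
  n 56 mean [ 0.5364 -0.364   0.1756] rect [ 536.8 -363.6] [13.6  7.8] xyaw deg -11.5
```

```bash
python3 - <<'E'
from h import *
st(); plan((.4628,-.3028,.26),.32,"above C");plan((.4628,-.3028,.142),.32,"C")
E
```

```text
t 9.2 eef [ 0.6337 -0.0984  0.3099] X [-0. -0. -1.] Yyaw deg -97.08 q [-0.312  0.165  1.577 -0.     1.4    1.383] F [ 0.22 -0.01  0.47] open 0.472
above C t 9.2 travel [0.0501, 0.2239, 0.1444] dr [-0.444, 0.001, -0.0]
C t 9.2 travel [0.1681, 0.2238, 0.1444] dr [-0.444, 0.001, -0.0]
```

>>> play_rows --claw '[135,135,135,135,135,135,135,135,135,135,135,135,135,135,135,135,225,225,225,225]' --travel '[[0.004,0.02,0.013],[0.01,0.05,0.032],[0.016,0.08,0.051],[0.022,0.11,0.07],[0.03,0.14,0.09],[0.036,0.17,0.11],[0.042,0.2,0.13],[0.05,0.2238,0.1444],[0.05,0.2238,0.1444],[0.075,0.2238,0.1444],[0.1,0.2238,0.1444],[0.125,0.2238,0.1444],[0.15,0.2238,0.1444],[0.168,0.2238,0.1444],[0.168,0.2238,0.1444],[0.168,0.2238,0.1444],[0.168,0.2238,0.1444],[0.168,0.2238,0.1444],[0.168,0.2238,0.1444],[0.168,0.2238,0.1444]]' --dr '[[-0.06,0,0],[-0.12,0,0],[-0.18,0,0],[-0.24,0,0],[-0.3,0,0],[-0.35,0,0],[-0.4,0,0],[-0.444,0,0],[-0.444,0,0],[-0.444,0,0],[-0.444,0,0],[-0.444,0,0],[-0.444,0,0],[-0.444,0,0],[-0.444,0,0],[-0.444,0,0],[-0.444,0,0],[-0.444,0,0],[-0.444,0,0],[-0.444,0,0]]'

```text
time: 11.2
eef_pos: [0.4634, -0.3031, 0.1436]
tcp_rot: [0.698, 0.112, -0.698, 0.113]
contact_force: [0.6, 0.6, 4.0]
opening: 0.157
```

```bash
python3 - <<'E'
from h import *
st(); d=cam("wrist"); save(d,"w7.png"); st(); st()
E
```

```text
t 11.2 eef [ 0.4634 -0.3031  0.1436] X [ 0.001 -0.002 -1.   ] Yyaw deg -71.65 q [-0.762  0.11   1.951 -0.     1.078  0.488] F [0.56 0.58 4.  ] open 0.157
t 11.25 eef [ 0.4634 -0.3032  0.1435] X [ 0.001 -0.001 -1.   ] Yyaw deg -71.65 q [-0.762  0.11   1.951 -0.     1.078  0.488] F [-0.41  1.39  4.4 ] open 0.158
t 11.25 eef [ 0.4634 -0.3032  0.1435] X [ 0.001 -0.001 -1.   ] Yyaw deg -71.65 q [-0.762  0.11   1.951 -0.     1.078  0.488] F [-0.41  1.39  4.4 ] open 0.158
```

View pics/w7.png

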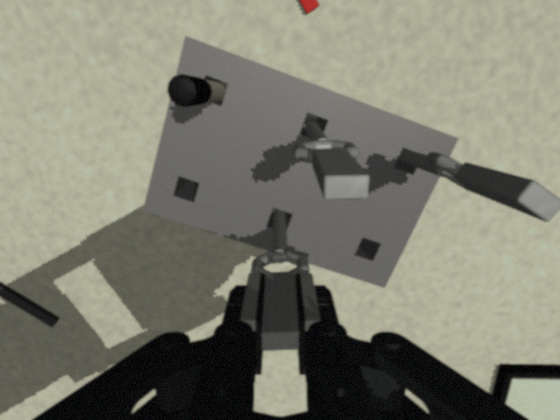

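```bash
python3 - <<'E'
from h import *
p=rackpt(-.10,-.07); print(p)
plan((.4634,-.3032,.34),None,"lift");plan((p[0],p[1],.34),YAW,"pre1 high")
plan((p[0],p[1],.211),YAW,"pre1")
E
```

```text
[ 0.57611004 -0.02059428]
lift t 11.25 travel [-0.1965, 0.0004, -0.0001] dr [0.0, 0.0, 0.0]
pre1 high t 11.25 travel [-0.1967, -0.2324, -0.1961] dr [0.444, -0.001, -0.002]
pre1 t 11.25 travel [-0.0677, -0.2326, -0.196] dr [0.444, -0.001, -0.002]
```

>>> play_rows --claw '[225,225,225,225,225,225,225,225,225,225,225,225,225,225,225,225,225,225,225,225]' --travel '[[-0.01,0,0],[-0.03,0,0],[-0.055,0,0],[-0.085,0,0],[-0.115,0,0],[-0.15,0,0],[-0.18,0,0],[-0.197,-0.01,-0.008],[-0.197,-0.04,-0.034],[-0.197,-0.07,-0.06],[-0.197,-0.1,-0.085],[-0.197,-0.13,-0.11],[-0.197,-0.16,-0.135],[-0.197,-0.19,-0.16],[-0.197,-0.22,-0.185],[-0.197,-0.2325,-0.196],[-0.17,-0.2325,-0.196],[-0.14,-0.2325,-0.196],[-0.11,-0.2325,-0.196],[-0.08,-0.2325,-0.196]]' --dr '[[0,0,0],[0,0,0],[0,0,0],[0,0,0],[0,0,0],[0,0,0],[0,0,0],[0.02,0,0],[0.08,0,0],[0.14,0,0],[0.2,0,0],[0.26,0,0],[0.32,0,0],[0.38,0,0],[0.42,0,0],[0.444,0,0],[0.444,0,0],[0.444,0,0],[0.444,0,0],[0.444,0,0]]'

```text
time: 13.25
eef_pos: [0.5758, -0.0206, 0.2223]
tcp_rot: [0.706, -0.044, -0.705, -0.043]
contact_force: [0.5, 0.0, 0.2]
opening: 0.158
```

```bash
python3 - <<'E'
from h import *
d=cam("side"); d=cam("side"); save(d,"s8.png",(100,320,220,400),3)
d=cam("wrist"); save(d,"w8.png"); st()
p=rackpt(-.10,-.07); plan((p[0],p[1],.211),YAW,"pre1"); q=rackpt(-.035,-.07); plan((q[0],q[1],.198),YAW,"ins1"); plan((q[0],q[1],.191),YAW,"rest1")
E
```

```text
t 13.4 eef [ 0.5745 -0.0204  0.2209] X [-0.004 -0.001 -1.   ] Yyaw deg -97.09 q [-0.211  0.079  1.835 -0.002  1.232  1.484] F [-0.56  0.74  0.05] open 0.153
pre1 t 13.4 travel [0.0099, -0.0001, -0.0016] dr [0.0, 0.004, -0.001]
ins1 t 13.4 travel [0.0226, -0.0001, -0.0667] dr [0.0, 0.004, -0.001]
rest1 t 13.4 travel [0.0296, -0.0001, -0.0667] dr [0.0, 0.004, -0.001]
```

View pics/s8.png

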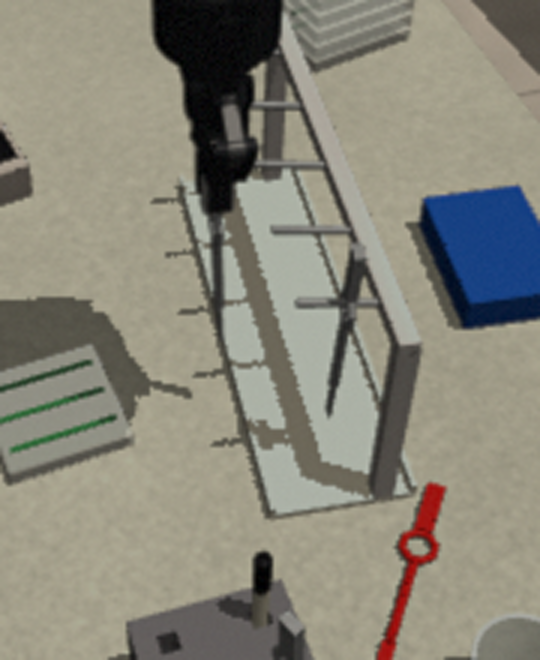

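View pics/w8.png

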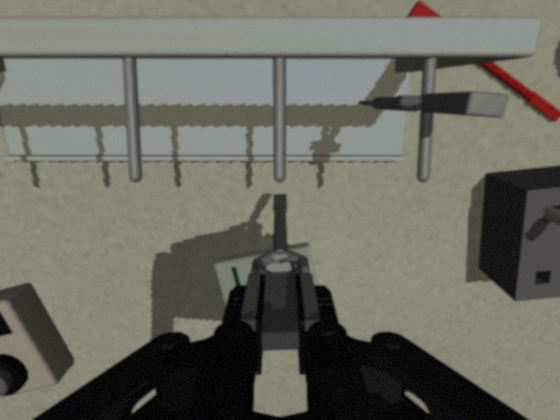

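>>> play_rows --claw '[225,225,225,225,225,225,225,225,225,225,225,225]' --travel '[[0.005,0,-0.0016],[0.01,0,-0.0016],[0.01,0,-0.0016],[0.012,0,-0.01],[0.014,0,-0.02],[0.016,0,-0.03],[0.018,0,-0.04],[0.02,0,-0.05],[0.022,0,-0.06],[0.0235,0,-0.067],[0.0235,0,-0.067],[0.0235,0,-0.067]]' --dr '[[0,0.004,0],[0,0.004,0],[0,0.004,0],[0,0.004,0],[0,0.004,0],[0,0.004,0],[0,0.004,0],[0,0.004,0],[0,0.004,0],[0,0.004,0],[0,0.004,0],[0,0.004,0]]'

```text
time: 14.6
eef_pos: [0.6409, -0.0287, 0.197]
tcp_rot: [-0.705, 0.044, 0.706, 0.043]
contact_force: [-0.1, 0.4, -0.9]
opening: 0.157
```

```bash
python3 - <<'E'
from h import *
d=cam("side"); save(d,"s9.png",(140,260,260,400),5)
d=cam("wrist"); save(d,"w9.png"); st()
q=rackpt(-.035,-.07); plan((q[0],q[1],.191),YAW,"rest1")
E
```

```text
t 14.7 eef [ 0.6407 -0.0287  0.1972] X [-0.001 -0.001 -1.   ] Yyaw deg -97.09 q [-2.020e-01  2.420e-01  1.694e+00 -1.000e-03  1.206e+00  1.493e+00] F [-0.48 -0.15  0.31] open 0.153
rest1 t 14.7 travel [0.0062, -0.0, 0.0001] dr [0.0, 0.0, -0.001]
```

View pics/s9.png

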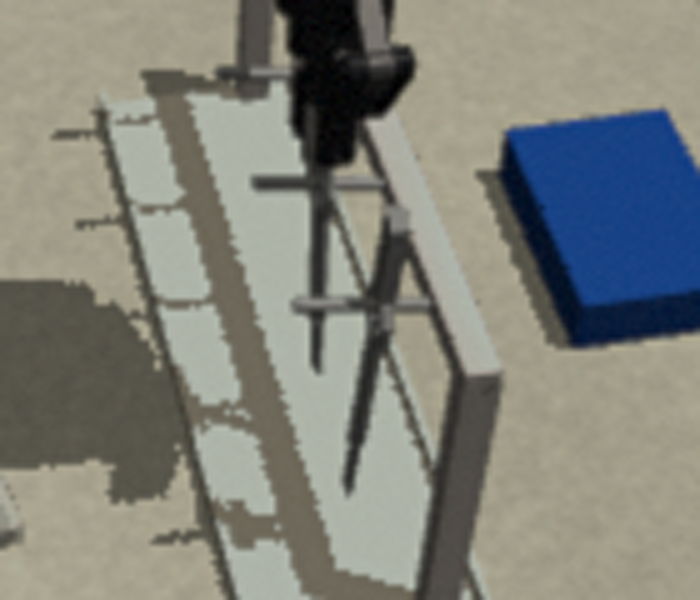

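>>> play_rows --claw '[225,225,225,225,200,180,160,140,135,135,135,135,135,135,135,135,135,135]' --travel '[[0.003,0,0],[0.0065,0,0],[0.0065,0,0],[0.0065,0,0],[0.0065,0,0],[0.0065,0,0],[0.0065,0,0],[0.0065,0,0],[0.0065,0,0],[0.0065,0,0],[-0.01,0,0],[-0.03,0,0],[-0.055,0,0],[-0.08,0,0],[-0.105,0,0],[-0.115,0,0],[-0.115,0,0],[-0.115,0,0]]' --dr '[[0,0,0],[0,0,0],[0,0,0],[0,0,0],[0,0,0],[0,0,0],[0,0,0],[0,0,0],[0,0,0],[0,0,0],[0,0,0],[0,0,0],[0,0,0],[0,0,0],[0,0,0],[0,0,0],[0,0,0],[0,0,0]]'

```text
time: 16.5
eef_pos: [0.6404, -0.0284, 0.3115]
tcp_rot: [-0.705, 0.044, 0.706, 0.043]
contact_force: [0.1, -0.2, -0.6]
opening: 0.474
```

```bash
python3 - <<'E'
from meas import *
tools(); d=cam("side"); save(d,"s10.png",(140,400,240,440),2.6); st()
plan((.5217,-.3047,.25),.36,"above A");plan((.536,-.3637,.25),-.21,"above B")
E
```

```text
top holder [ 498.9 -302. ] [165.6 104. ] 89.13 2439
  n 29 mean [ 0.5353 -0.3626  0.1754] rect [ 535.6 -363. ] [14.2  8. ] xyaw deg -14.0
  n 26 mean [ 0.521  -0.3046  0.1753] rect [ 521.  -305.1] [ 7.7 14.6] xyaw deg 19.3
side holder [ 500.4 -299.5] [166.5 104.3] 89.24 4598
  n 51 mean [ 0.5221 -0.3051  0.1754] rect [ 522.3 -304.3] [ 8.  13.6] xyaw deg 19.7
  n 56 mean [ 0.5364 -0.3639  0.1756] rect [ 536.7 -363.6] [13.9  8.2] xyaw deg -15.7
t 16.65 eef [ 0.64   -0.0284  0.3101] X [-0.004 -0.    -1.   ] Yyaw deg -97.09 q [-2.020e-01  1.660e-01  1.576e+00 -1.000e-03  1.403e+00  1.493e+00] F [ 0.25  0.75 -0.41] open 0.472
above A t 16.65 travel [0.0607, 0.2887, 0.0831] dr [-0.484, 0.004, 0.0]
above B t 16.65 travel [0.0606, 0.3455, 0.0616] dr [0.086, 0.004, -0.001]
```

View pics/s10.png

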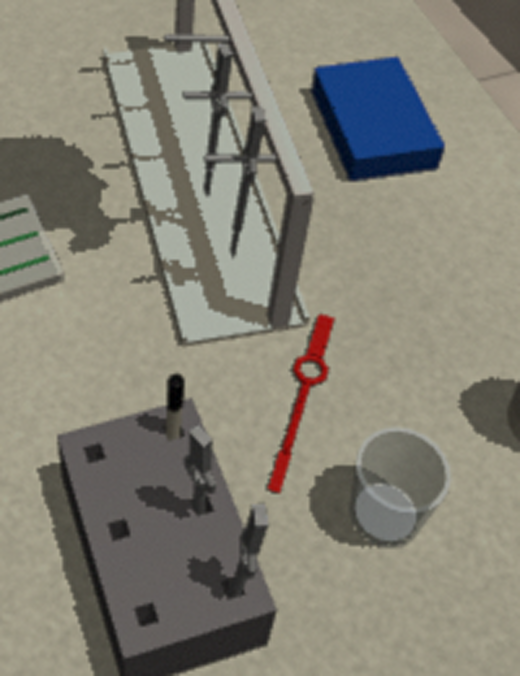

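```bash
python3 - <<'E'
from h import *
plan((.5217,-.3046,.26),.34,"above A");plan((.5217,-.3046,.142),.34,"A")
E
```

```text
above A t 16.65 travel [0.0507, 0.2886, 0.0832] dr [-0.464, 0.004, 0.0]
A t 16.65 travel [0.1687, 0.2885, 0.0827] dr [-0.464, 0.004, 0.0]
```

>>> play_rows --claw '[135,135,135,135,135,135,135,135,135,135,135,135,135,135,135,135,225,225,225,225]' --travel '[[0.004,0.02,0.006],[0.01,0.06,0.017],[0.016,0.1,0.029],[0.022,0.14,0.04],[0.03,0.18,0.052],[0.036,0.22,0.063],[0.042,0.26,0.075],[0.05,0.2886,0.083],[0.05,0.2886,0.083],[0.075,0.2886,0.083],[0.1,0.2886,0.083],[0.125,0.2886,0.083],[0.15,0.2886,0.083],[0.168,0.2886,0.083],[0.168,0.2886,0.083],[0.168,0.2886,0.083],[0.168,0.2886,0.083],[0.168,0.2886,0.083],[0.168,0.2886,0.083],[0.168,0.2886,0.083]]' --dr '[[-0.06,0.004,0],[-0.12,0.004,0],[-0.18,0.004,0],[-0.24,0.004,0],[-0.3,0.004,0],[-0.36,0.004,0],[-0.42,0.004,0],[-0.464,0.004,0],[-0.464,0.004,0],[-0.464,0.004,0],[-0.464,0.004,0],[-0.464,0.004,0],[-0.464,0.004,0],[-0.464,0.004,0],[-0.464,0.004,0],[-0.464,0.004,0],[-0.464,0.004,0],[-0.464,0.004,0],[-0.464,0.004,0],[-0.464,0.004,0]]'

```text
time: 18.65
eef_pos: [0.5221, -0.3051, 0.1444]
tcp_rot: [0.698, 0.119, -0.696, 0.12]
contact_force: [0.3, 0.7, 3.7]
opening: 0.154
```

```bash
python3 - <<'E'
from h import *
d=cam("wrist"); save(d,"w11.png"); st()
p=rackpt(-.10,0); plan((p[0],p[1],.34),YAW,"pre2 high"); plan((p[0],p[1],.211),YAW,"pre2 high")
E
```

```text
t 18.7 eef [ 0.5221 -0.3051  0.1443] X [ 0.002 -0.001 -1.   ] Yyaw deg -70.51 q [-0.697  0.217  1.827  0.     1.095  0.534] F [0.28 0.49 5.16] open 0.158
pre2 high t 18.7 travel [-0.196, -0.3124, -0.1775] dr [0.464, -0.002, -0.002]
pre2 high t 18.7 travel [-0.067, -0.3127, -0.1773] dr [0.464, -0.002, -0.002]
```

View pics/w11.png

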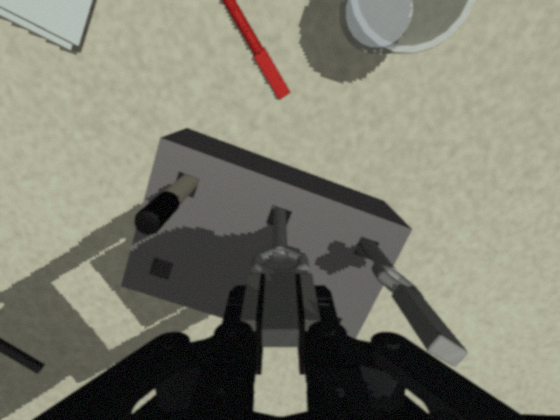

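>>> play_rows --claw '[225,225,225,225,225,225,225,225,225,225,225,225,225,225,225,225,225,225,225,225]' --travel '[[-0.01,0,0],[-0.03,0,0],[-0.055,0,0],[-0.085,0,0],[-0.115,0,0],[-0.15,0,0],[-0.18,0,0],[-0.196,-0.02,-0.011],[-0.196,-0.055,-0.031],[-0.196,-0.09,-0.051],[-0.196,-0.13,-0.074],[-0.196,-0.17,-0.096],[-0.196,-0.21,-0.119],[-0.196,-0.25,-0.142],[-0.196,-0.29,-0.165],[-0.196,-0.3126,-0.1775],[-0.17,-0.3126,-0.1775],[-0.14,-0.3126,-0.1775],[-0.11,-0.3126,-0.1775],[-0.08,-0.3126,-0.1775]]' --dr '[[0,0,0],[0,0,0],[0,0,0],[0,0,0],[0,0,0],[0,0,0],[0,0,0],[0.02,0,0],[0.08,0,0],[0.14,0,0],[0.2,0,0],[0.26,0,0],[0.32,0,0],[0.38,0,0],[0.43,0,0],[0.464,0,0],[0.464,0,0],[0.464,0,0],[0.464,0,0],[0.464,0,0]]'

```text
time: 20.7
eef_pos: [0.5846, 0.049, 0.223]
tcp_rot: [0.706, -0.044, -0.705, -0.043]
contact_force: [0.1, -0.6, -1.1]
opening: 0.155
```

```bash
python3 - <<'E'
from h import *
d=cam("wrist"); d=cam("wrist"); save(d,"w12.png"); st()
p=rackpt(-.10,0); plan((p[0],p[1],.212),YAW,"pre"); q=rackpt(-.035,0); plan((q[0],q[1],.199),YAW,"ins")
E
```

```text
t 20.8 eef [0.5816 0.0491 0.2184] X [-0.009 -0.001 -1.   ] Yyaw deg -97.09 q [-0.089  0.103  1.813 -0.002  1.234  1.606] F [-0.99  0.97 -1.65] open 0.152
pre t 20.8 travel [0.0063, -0.0002, -0.0032] dr [0.0, 0.009, -0.002]
ins t 20.8 travel [0.0188, -0.0002, -0.0683] dr [0.0, 0.009, -0.002]
```

View pics/w12.png

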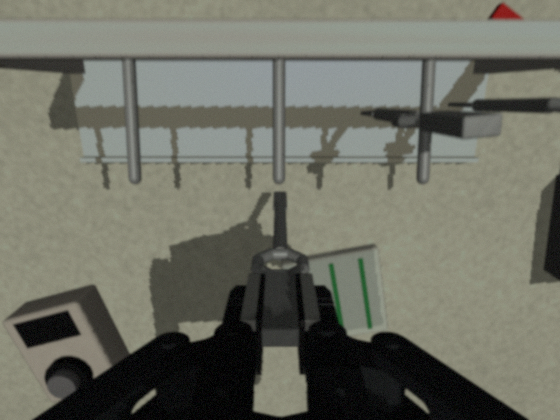

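>>> play_rows --claw '[225,225,225,225,225,225,225,225,225,225,225,225,225]' --travel '[[0.0063,0,-0.0032],[0.0063,0,-0.0032],[0.0063,0,-0.0032],[0.0063,0,-0.0032],[0.008,0,-0.012],[0.01,0,-0.022],[0.012,0,-0.032],[0.014,0,-0.042],[0.016,0,-0.052],[0.018,0,-0.062],[0.019,0,-0.0685],[0.019,0,-0.0685],[0.019,0,-0.0685]]' --dr '[[0,0.009,-0.002],[0,0.009,-0.002],[0,0.009,-0.002],[0,0.009,-0.002],[0,0.009,-0.002],[0,0.009,-0.002],[0,0.009,-0.002],[0,0.009,-0.002],[0,0.009,-0.002],[0,0.009,-0.002],[0,0.009,-0.002],[0,0.009,-0.002],[0,0.009,-0.002]]'

```text
time: 22.1
eef_pos: [0.6494, 0.0406, 0.1986]
tcp_rot: [-0.706, 0.044, 0.706, 0.044]
contact_force: [0.4, 0.4, 0.1]
opening: 0.153
```

```bash
python3 - <<'E'
from h import *
d=cam("side"); save(d,"s13.png",(120,240,260,400),5)
st()
q=rackpt(-.035,0); plan((q[0],q[1],.192),YAW,"rest")
E
```

```text
t 22.15 eef [0.6492 0.0407 0.1988] X [-0.  0. -1.] Yyaw deg -97.09 q [-0.093  0.26   1.67   0.     1.212  1.601] F [-0.34  0.26  0.18] open 0.16
rest t 22.15 travel [0.0068, -0.0001, -0.0] dr [0.0, 0.0, 0.0]
```

View pics/s13.png

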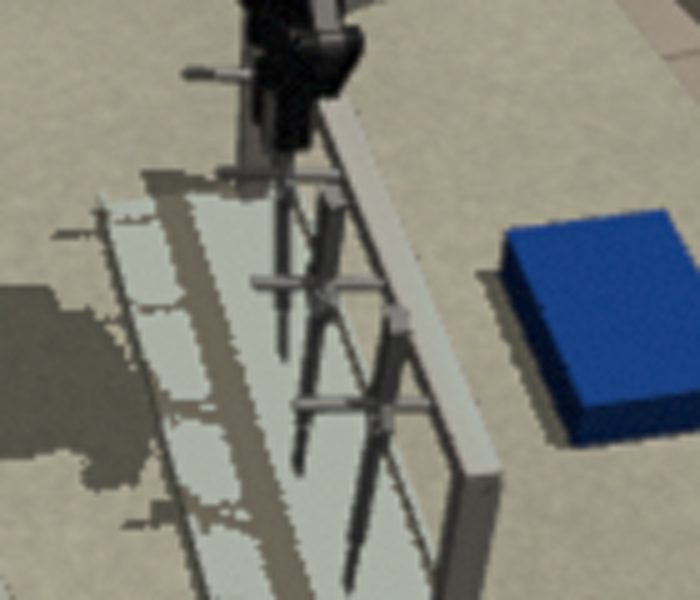

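>>> play_rows --claw '[225,225,225,225,200,180,160,140,135,135,135,135,135,135,135,135,135,135]' --travel '[[0.003,0,0],[0.007,0,0],[0.007,0,0],[0.007,0,0],[0.007,0,0],[0.007,0,0],[0.007,0,0],[0.007,0,0],[0.007,0,0],[0.007,0,0],[-0.01,0,0],[-0.03,0,0],[-0.055,0,0],[-0.08,0,0],[-0.105,0,0],[-0.115,0,0],[-0.115,0,0],[-0.115,0,0]]' --dr '[[0,0,0],[0,0,0],[0,0,0],[0,0,0],[0,0,0],[0,0,0],[0,0,0],[0,0,0],[0,0,0],[0,0,0],[0,0,0],[0,0,0],[0,0,0],[0,0,0],[0,0,0],[0,0,0],[0,0,0],[0,0,0]]'

```text
time: 23.95
eef_pos: [0.6489, 0.0407, 0.313]
tcp_rot: [-0.705, 0.044, 0.706, 0.044]
contact_force: [-0.3, 0.4, 0.4]
opening: 0.473
```

```bash
python3 - <<'E'
from meas import *
tools(); d=cam("side"); save(d,"s14.png",(100,400,240,440),2.6); st()
plan((.536,-.3635,.26),-.24,"above B");plan((.536,-.3635,.142),-.24,"B")
E
```

```text
top holder [ 498.8 -301.5] [165.1 103.9] 89.09 2518
  n 27 mean [ 0.5352 -0.3629  0.1755] rect [ 535.5 -363.6] [13.8  8. ] xyaw deg -13.4
side holder [ 500.3 -299.9] [166.1 104.7] 88.89 4814
  n 60 mean [ 0.5362 -0.3644  0.1753] rect [ 536.7 -363.8] [14.6  7.7] xyaw deg -20.3
t 24.1 eef [0.6486 0.0407 0.3116] X [-0.004  0.    -1.   ] Yyaw deg -97.09 q [-0.093  0.185  1.551  0.     1.409  1.601] F [-0.21 -0.34 -0.88] open 0.472
above B t 24.1 travel [0.0518, 0.415, 0.0616] dr [0.116, 0.004, -0.0]
B t 24.1 travel [0.1698, 0.415, 0.0612] dr [0.116, 0.004, -0.0]
```

View pics/s14.png

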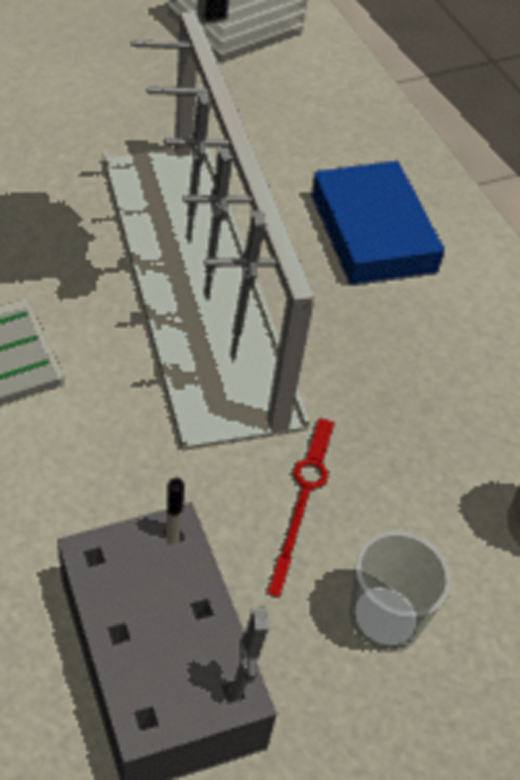

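>>> play_rows --claw '[135,135,135,135,135,135,135,135,135,135,135,135,135,135,135,135,135,225,225,225]' --travel '[[0,0.02,0.003],[0,0.06,0.009],[0,0.105,0.015],[0,0.15,0.022],[0,0.195,0.029],[0.01,0.24,0.036],[0.02,0.285,0.043],[0.03,0.33,0.05],[0.04,0.375,0.056],[0.05,0.415,0.0615],[0.05,0.415,0.0615],[0.08,0.415,0.0615],[0.11,0.415,0.0615],[0.14,0.415,0.0615],[0.169,0.415,0.0615],[0.169,0.415,0.0615],[0.169,0.415,0.0615],[0.169,0.415,0.0615],[0.169,0.415,0.0615],[0.169,0.415,0.0615]]' --dr '[[0.01,0.004,0],[0.02,0.004,0],[0.03,0.004,0],[0.04,0.004,0],[0.05,0.004,0],[0.06,0.004,0],[0.07,0.004,0],[0.08,0.004,0],[0.1,0.004,0],[0.116,0.004,0],[0.116,0.004,0],[0.116,0.004,0],[0.116,0.004,0],[0.116,0.004,0],[0.116,0.004,0],[0.116,0.004,0],[0.116,0.004,0],[0.116,0.004,0],[0.116,0.004,0],[0.116,0.004,0]]'

```text
time: 26.1
eef_pos: [0.5368, -0.3642, 0.1454]
tcp_rot: [0.703, -0.085, -0.701, -0.084]
contact_force: [-0.2, -0.1, 3.6]
opening: 0.153
```

>>> play_rows --claw '[225,225]' --travel '[[0,0,0],[0,0,0]]' --dr '[[0,0,0],[0,0,0]]'

```text
time: 26.3
eef_pos: [0.5369, -0.3645, 0.1461]
tcp_rot: [0.704, -0.086, -0.7, -0.083]
contact_force: [-0.1, 0.1, -0.3]
opening: 0.153
```

```bash
python3 - <<'E'
from h import *
d=cam("wrist"); save(d,"w15.png"); st()
p=rackpt(-.10,.07); plan((p[0],p[1],.34),YAW,"pre3 high"); plan((p[0],p[1],.211),YAW,"pre3")
E
```

```text
t 26.35 eef [ 0.5368 -0.3643  0.1457] X [ 0.004 -0.003 -1.   ] Yyaw deg -103.74 q [-0.753  0.305  1.716  0.     1.115  1.058] F [ 0.43  0.27 -0.99] open 0.152
pre3 high t 26.35 travel [-0.1957, -0.4818, 0.0588] dr [-0.116, -0.004, -0.002]
pre3 t 26.35 travel [-0.0667, -0.4821, 0.0594] dr [-0.116, -0.004, -0.002]
```

View pics/w15.png

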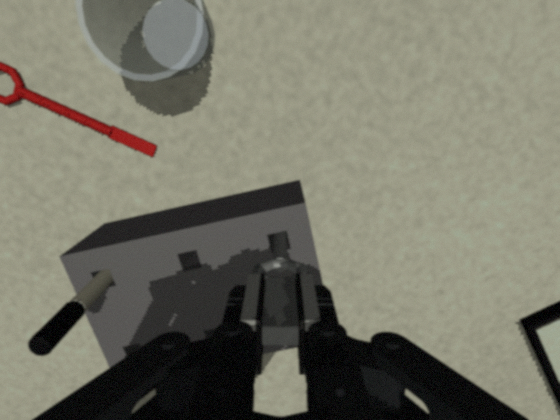

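>>> play_rows --claw '[225,225,225,225,225,225,225,225,225,225,225,225,225,225,225,225,225,225,225,225]' --travel '[[-0.01,0,0],[-0.03,0,0],[-0.06,0,0],[-0.095,0,0],[-0.13,0,0],[-0.165,0,0],[-0.19,-0.005,0],[-0.196,-0.03,0.004],[-0.196,-0.07,0.009],[-0.196,-0.11,0.014],[-0.196,-0.155,0.019],[-0.196,-0.2,0.024],[-0.196,-0.245,0.03],[-0.196,-0.29,0.036],[-0.196,-0.335,0.042],[-0.196,-0.38,0.048],[-0.196,-0.42,0.053],[-0.196,-0.46,0.057],[-0.196,-0.482,0.059],[-0.18,-0.482,0.059]]' --dr '[[0,0,0],[0,0,0],[0,0,0],[0,0,0],[0,0,0],[0,0,0],[0,0,0],[-0.01,0,0],[-0.02,0,0],[-0.03,0,0],[-0.04,0,0],[-0.05,0,0],[-0.06,0,0],[-0.07,0,0],[-0.08,0,0],[-0.09,0,0],[-0.1,0,0],[-0.11,0,0],[-0.116,-0.004,-0.002],[-0.116,-0.004,-0.002]]'

```text
time: 28.35
eef_pos: [0.5943, 0.1213, 0.3274]
tcp_rot: [0.708, -0.042, -0.704, -0.043]
contact_force: [0.0, -0.2, -0.7]
opening: 0.149
```

```bash
python3 - <<'E'
from h import *
st()
p=rackpt(-.10,.07); plan((p[0],p[1],.213),YAW,"pre3")
E
```

```text
t 28.35 eef [0.5943 0.1213 0.3274] X [ 0.006  0.    -1.   ] Yyaw deg -96.86 q [0.034 0.076 1.644 0.    1.416 1.725] F [ 0.01 -0.22 -0.73] open 0.149
pre3 t 28.35 travel [0.1144, 0.0032, 0.0012] dr [0.004, -0.006, 0.001]
```

>>> play_rows --claw '[225,225,225,225,225,225,225]' --travel '[[0.025,0.0032,0.0012],[0.05,0.0032,0.0012],[0.075,0.0032,0.0012],[0.1,0.0032,0.0012],[0.1144,0.0032,0.0012],[0.1144,0.0032,0.0012],[0.1144,0.0032,0.0012]]' --dr '[[0.004,-0.006,0.001],[0.004,-0.006,0.001],[0.004,-0.006,0.001],[0.004,-0.006,0.001],[0.004,-0.006,0.001],[0.004,-0.006,0.001],[0.004,-0.006,0.001]]'

```text
time: 29.05
eef_pos: [0.5938, 0.1179, 0.2135]
tcp_rot: [0.706, -0.044, -0.706, -0.044]
contact_force: [0.0, -0.0, 1.2]
opening: 0.155
```

```bash
python3 - <<'E'
from h import *
d=cam("wrist"); save(d,"w16.png"); d=cam("side"); save(d,"s16.png",(60,240,220,400),4); st()
s=ctrl.get_state()["eef_pos"]
for o in (.022,.0245):
    u,v=proj(d,s-[0,0,o]); print("eye",(u-220)*4,(v-60)*4)
u,v=proj(d,np.r_[rackpt(-.062,.07),.181]); print("tip",(u-220)*4,(v-60)*4)
p=rackpt(-.10,.07); plan((p[0],p[1],.213),YAW,"pre"); q=rackpt(-.035,.07); plan((q[0],q[1],.200),YAW,"ins")
E
```

```text
t 29.15 eef [0.5945 0.1182 0.2149] X [ 0.003  0.    -1.   ] Yyaw deg -97.1 q [0.029 0.148 1.77  0.    1.22  1.724] F [-0.16  0.45  0.47] open 0.153
eye 240.87879565741764 292.6510224268118
eye 240.95018164330008 296.2183074493671
tip 305.0943437880883 301.35100837401365
pre t 29.15 travel [0.0019, -0.0, 0.0011] dr [0.0, -0.003, 0.001]
ins t 29.15 travel [0.0151, -0.0, -0.0639] dr [0.0, -0.003, 0.001]
```

View pics/w16.png

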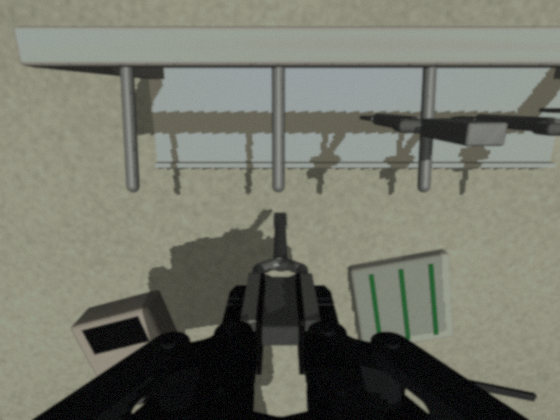

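View pics/s16.png

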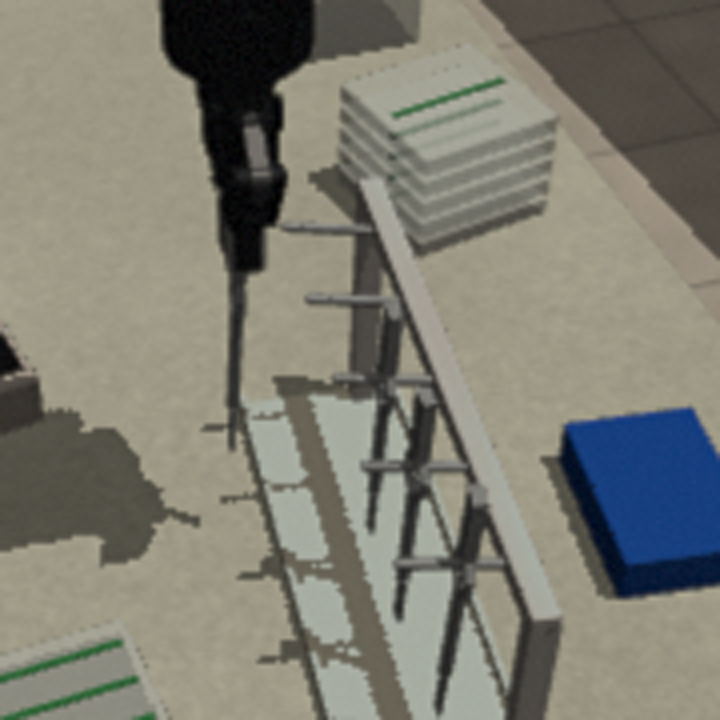

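>>> play_rows --claw '[225,225,225,225,225,225,225,225,225,225,225]' --travel '[[0.002,0,0.001],[0.002,0,0.001],[0.0035,0,-0.007],[0.0055,0,-0.017],[0.0075,0,-0.027],[0.0095,0,-0.037],[0.0115,0,-0.047],[0.0135,0,-0.057],[0.015,0,-0.064],[0.015,0,-0.064],[0.015,0,-0.064]]' --dr '[[0,-0.003,0.001],[0,-0.003,0.001],[0,-0.003,0.001],[0,-0.003,0.001],[0,-0.003,0.001],[0,-0.003,0.001],[0,-0.003,0.001],[0,-0.003,0.001],[0,-0.003,0.001],[0,-0.003,0.001],[0,-0.003,0.001]]'

```text
time: 30.25
eef_pos: [0.658, 0.1103, 0.1999]
tcp_rot: [-0.706, 0.044, 0.706, 0.044]
contact_force: [0.2, -0.3, -0.8]
opening: 0.152
```

```bash
python3 - <<'E'
from h import *
d=cam("side"); save(d,"s17.png",(80,220,250,400),5)
st()
q=rackpt(-.035,.07); plan((q[0],q[1],.192),YAW,"rest")
E
```

```text
t 30.3 eef [0.6579 0.1103 0.2001] X [-0. -0. -1.] Yyaw deg -97.1 q [ 0.014  0.294  1.625 -0.     1.222  1.709] F [ 1.16 -0.59 -0.4 ] open 0.157
rest t 30.3 travel [0.0081, 0.0, -0.0] dr [0.0, 0.0, -0.0]
```

View pics/s17.png

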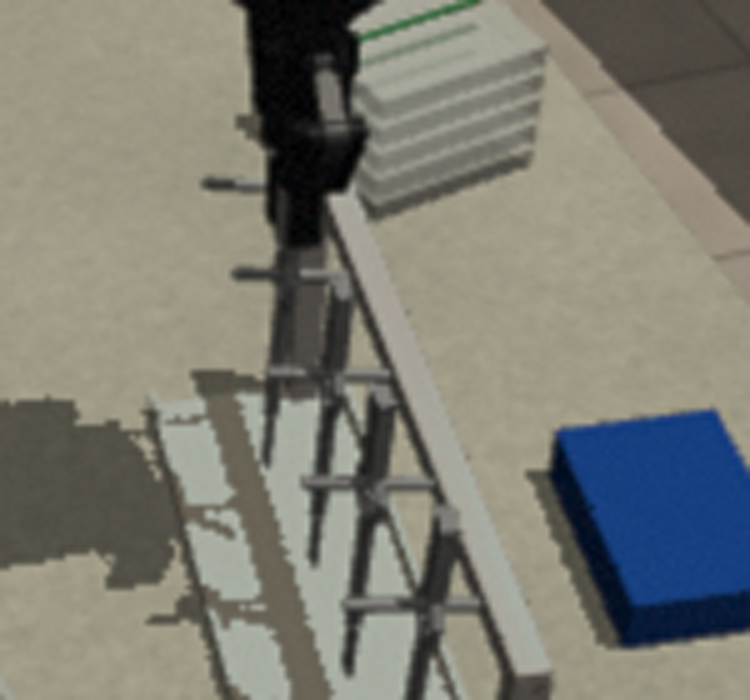

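>>> play_rows --claw '[225,225,225,225,200,180,160,140,135,135,135,135,135,135,135,135,135,135]' --travel '[[0.004,0,0],[0.008,0,0],[0.008,0,0],[0.008,0,0],[0.008,0,0],[0.008,0,0],[0.008,0,0],[0.008,0,0],[0.008,0,0],[0.008,0,0],[-0.01,0,0],[-0.03,0,0],[-0.055,0,0],[-0.08,0,0],[-0.105,0,0],[-0.115,0,0],[-0.115,0,0],[-0.115,0,0]]' --dr '[[0,0,0],[0,0,0],[0,0,0],[0,0,0],[0,0,0],[0,0,0],[0,0,0],[0,0,0],[0,0,0],[0,0,0],[0,0,0],[0,0,0],[0,0,0],[0,0,0],[0,0,0],[0,0,0],[0,0,0],[0,0,0]]'

```text
time: 32.1
eef_pos: [0.6575, 0.1104, 0.3137]
tcp_rot: [-0.705, 0.044, 0.706, 0.044]
contact_force: [0.2, 0.0, -1.2]
opening: 0.466
```

```bash
python3 - <<'E'
from meas import *
d=cam("side"); save(d,"s18.png",(80,240,240,400),4.5); save(d,"s18f.png"); W=cloud(d); st()
# hung tools: top points and lower
for k in range(4):
    m=rackpt(-.035,-.14+.07*k)
    s=(np.hypot(W[...,0]-m[0],W[...,1]-m[1])<.03)&(W[...,2]>.19); P=W[s]
    s2=(np.hypot(W[...,0]-m[0],W[...,1]-m[1])<.04)&(W[...,2]>.045)&(W[...,2]<.12); Q=W[s2]
    L=lambda A:(np.c_[(A[:,:2]-O)@RX,(A[:,:2]-O)@RY,A[:,2]])
    print(k,len(P),L(P).mean(0).round(4),L(P).max(0).round(4),"low",len(Q),L(Q).mean(0).round(4))
d=cam("top"); W=cloud(d); save(d,"t18.png",(220,320,100,320),3.6)
x,y,z=W[...,0],W[...,1],W[...,2]
m=(z>.036)&(z<.065)&(x>.25)&(x<.5)&(y>.2)&(y<.45); P=W[m]; print(cv2.minAreaRect((P[:,:2]*1000).astype(np.float32)),len(P),np.percentile(P[:,2],[5,50,95,99]))
for u,v in ((151,283),(148,282)): print(W[v,u])
m=(z>.05)&(x>.25)&(x<.5)&(y>.2)&(y<.45); print(W[m].mean(0),m.sum(), W[m].max(0),W[m].min(0))
E
```

```text
t 32.15 eef [0.6572 0.1104 0.3129] X [-0.003 -0.    -1.   ] Yyaw deg -97.1 q [ 0.015  0.222  1.507 -0.     1.416  1.709] F [-0.38  0.21  0.64] open 0.47
0 98 [-0.0267 -0.1439  0.2115] [-0.0213 -0.1339  0.2271] low 57 [-0.0303 -0.1386  0.0919]
1 101 [-0.033  -0.0727  0.2105] [-0.0279 -0.0621  0.2281] low 50 [-0.0362 -0.0699  0.089 ]
2 511 [-0.0353  0.0104  0.3663] [-0.0222  0.0294  0.4286] low 40 [-0.0357  0.0006  0.0878]
3 587 [-0.0423  0.0648  0.3602] [-0.0156  0.0961  0.4823] low 51 [-0.0386  0.0703  0.092 ]Traceback (most recent call last):
  File "<stdin>", line 12, in <module>
    return _quantile_unchecked(
        a, q, axis, out, overwrite_input, method, keepdims, weights)
    return _ureduce(a,
                    func=_quantile_ureduce_func,
    ...<5 lines>...
                    overwrite_input=overwrite_input,
                    method=method)
    r = func(a, **kwargs)
    result = _quantile(arr,
                       quantiles=q,
    ...<2 lines>...
                       out=out,
                       weights=wgt)
    slices_having_nans = np.isnan(arr[-1, ...])
                                  ~~~^^^^^^^^^
IndexError: index -1 is out of bounds for axis 0 with size 0
```

View pics/s18.png

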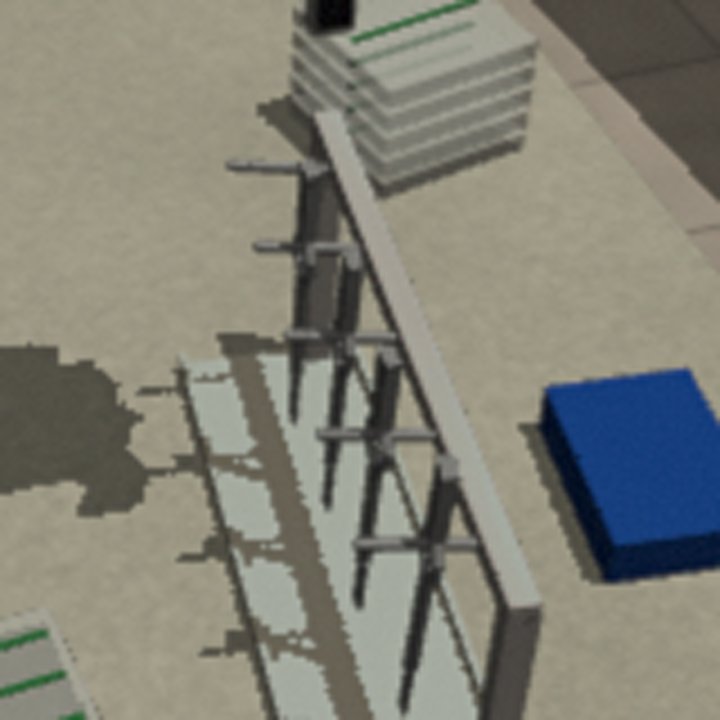

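View pics/t18.png

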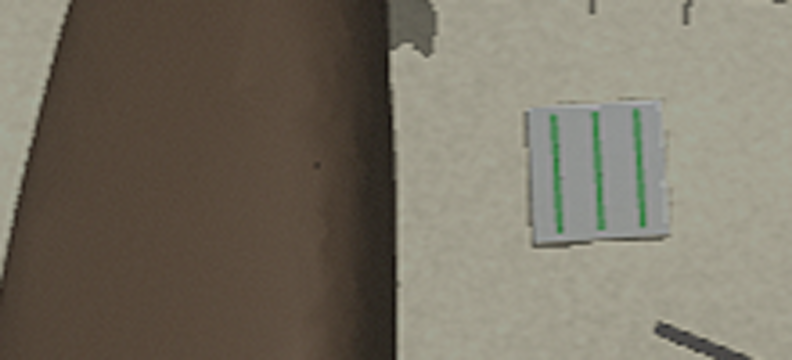

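```bash
cat > tm.py <<'E'
from meas import *
def timer(W):
    x,y,z=W[...,0],W[...,1],W[...,2]
    reg=(x>.25)&(x<.52)&(y>.18)&(y<.48)
    m=(z>.034)&(z<.075)&reg; P=W[m]
    if len(P)<20: print("none",len(P)); return
    print("box",[np.round(a,2) for a in cv2.minAreaRect((P[:,:2]*1000).astype(np.float32))],len(P),"z pct",np.percentile(P[:,2],[5,50,95,99]).round(4))
    for lo in (.045,.05,.054):
        m=(z>lo)&(z<.08)&reg; Q=W[m]
        if len(Q)>5: print(lo,len(Q),Q.mean(0).round(4),Q.min(0).round(4),Q.max(0).round(4))
E
python3 - <<'E'
from tm import *
timer(np.load("topW.npy")); timer(np.load("sideW.npy"))
d=cam("side"); timer(cloud(d)); save(d,"s19.png",(120,200,160,260),7)
E
```

```text
box [array([432.52, 293.5 ]), array([109.82,  85.14]), np.float64(8.59)] 1484 z pct [0.0372 0.0411 0.0614 0.0639]
0.045 287 [0.4114 0.2884 0.0561] [0.3822 0.258  0.045 ] [0.4662 0.3257 0.0673]
0.05 251 [0.4112 0.2886 0.0573] [0.3899 0.2673 0.0502] [0.4318 0.312  0.0673]
0.054 151 [0.4116 0.2889 0.0606] [0.3925 0.2679 0.054 ] [0.4317 0.3106 0.0673]
box [array([433.25, 294.69]), array([110.67,  88.57]), np.float64(8.13)] 880 z pct [0.0379 0.042  0.0626 0.0647]
0.045 201 [0.4131 0.2843 0.0557] [0.3815 0.2531 0.045 ] [0.4687 0.3216 0.0668]
0.05 164 [0.4115 0.2848 0.0577] [0.3891 0.2655 0.0501] [0.4337 0.308  0.0668]
0.054 102 [0.411  0.2858 0.061 ] [0.391  0.2655 0.0542] [0.4309 0.3028 0.0668]
box [array([433.63, 293.84]), array([109.75,  90.69]), np.float64(8.37)] 895 z pct [0.0372 0.0421 0.0626 0.0649]
0.045 199 [0.4135 0.2838 0.0558] [0.3841 0.2526 0.0451] [0.4782 0.3135 0.0663]
0.05 159 [0.4119 0.2853 0.0579] [0.3891 0.267  0.0501] [0.434  0.3064 0.0663]
0.054 116 [0.412  0.2858 0.06  ] [0.3917 0.2696 0.054 ] [0.4319 0.3045 0.0663]
```

View pics/s19.png

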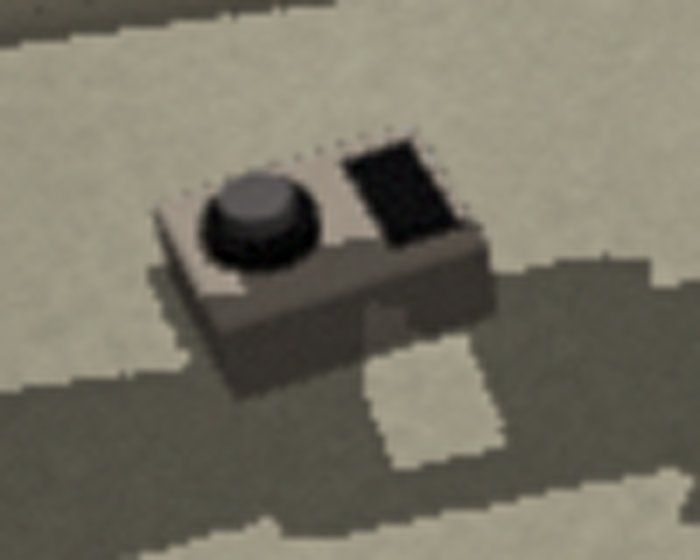

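View pics/s18f.png

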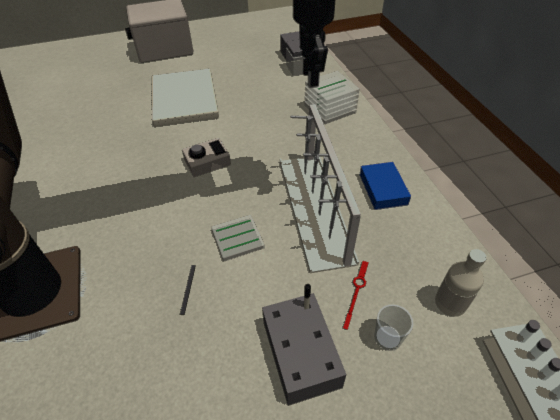

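```bash
python3 - <<'E'
from h import *
plan((.4115,.29,.30),None,"high");plan((.4115,.29,.11),YAW,"hover")
E
```

```text
high t 32.25 travel [0.0136, -0.1479, 0.266] dr [0.0, 0.0, 0.0]
hover t 32.25 travel [0.2036, -0.1481, 0.2653] dr [0.0, 0.004, -0.001]
```

>>> play_rows --claw '[135,135,160,200,255,255,255,255,255,255,255,255,255,255,255,255,255,255]' --travel '[[0,-0.012,0.02],[0,-0.03,0.05],[0,-0.048,0.085],[0,-0.067,0.12],[0,-0.086,0.155],[0,-0.106,0.19],[0,-0.126,0.225],[0.01,-0.14,0.25],[0.014,-0.148,0.2655],[0.03,-0.148,0.2655],[0.06,-0.148,0.2655],[0.09,-0.148,0.2655],[0.12,-0.148,0.2655],[0.15,-0.148,0.2655],[0.18,-0.148,0.2655],[0.2035,-0.148,0.2655],[0.2035,-0.148,0.2655],[0.2035,-0.148,0.2655]]' --dr '[[-0.04,0,0],[-0.08,0,0],[-0.12,0,0],[-0.16,0,0],[-0.2,0,0],[-0.24,0,0],[-0.28,0,0],[-0.32,0,0],[-0.36,0,0],[-0.4,0,0],[-0.4,0.004,0],[-0.4,0.004,0],[-0.4,0.004,0],[-0.4,0.004,0],[-0.4,0.004,0],[-0.4,0.004,0],[-0.4,0.004,0],[-0.4,0.004,0]]'

```text
time: 34.05
eef_pos: [0.4113, 0.2897, 0.1098]
tcp_rot: [-0.7, -0.097, 0.701, -0.098]
contact_force: [-0.1, -0.4, 0.2]
opening: -0.0
```

```bash
python3 - <<'E'
from tm import *
d=cam("side"); save(d,"s20.png",(100,220,150,310),4.5); save(d,"s20r.png",(80,400,230,440),2.4); timer(cloud(d)); st()
plan((.4115,.29,.067),None,"touch");plan((.4115,.29,.055),None,"press")
d=cam("wrist"); save(d,"w20.png")
E
```

```text
box [array([433.72, 293.58]), array([110.13,  88.4 ]), np.float64(8.63)] 891 z pct [0.0372 0.042  0.0623 0.0649]
0.045 193 [0.4129 0.2837 0.0561] [0.3891 0.2582 0.0451] [0.479  0.3281 0.067 ]
0.05 163 [0.4115 0.2848 0.0578] [0.3891 0.2656 0.0505] [0.4338 0.3088 0.067 ]
0.054 110 [0.411  0.2861 0.0603] [0.3891 0.2685 0.0541] [0.4311 0.3058 0.067 ]
t 34.1 eef [0.4121 0.2901 0.111 ] X [ 0.001  0.    -1.   ] Yyaw deg -74.19 q [ 0.412  0.045  2.088 -0.     1.007  1.707] F [0.01 0.01 0.14] open -0.003
touch t 34.1 travel [0.044, -0.0001, 0.0006] dr [0.0, 0.0, 0.0]
press t 34.1 travel [0.056, -0.0001, 0.0007] dr [0.0, 0.0, 0.0]
```

View pics/s20.png

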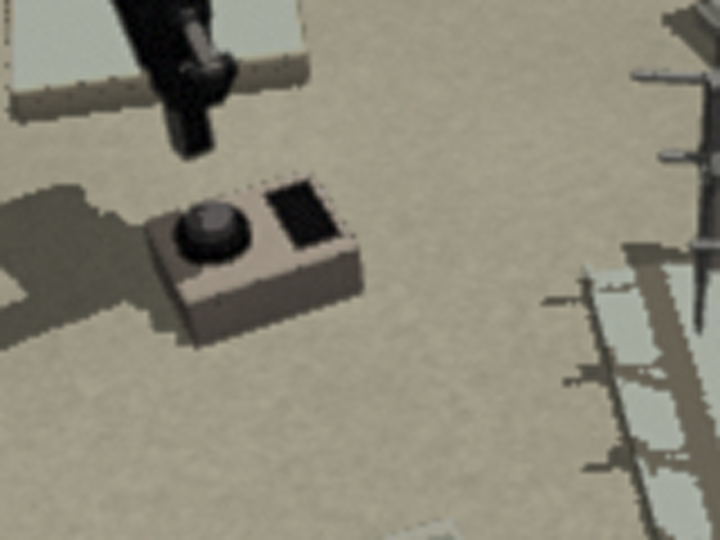

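View pics/w20.png

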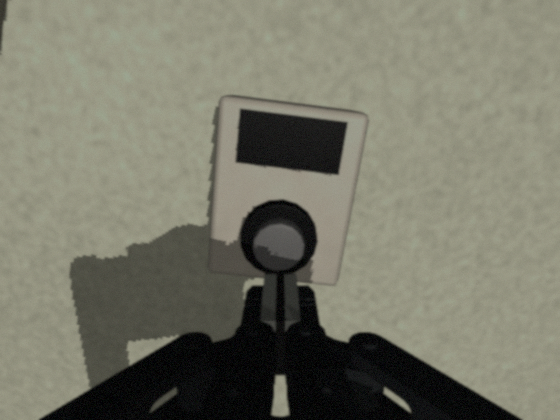

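View pics/s20r.png

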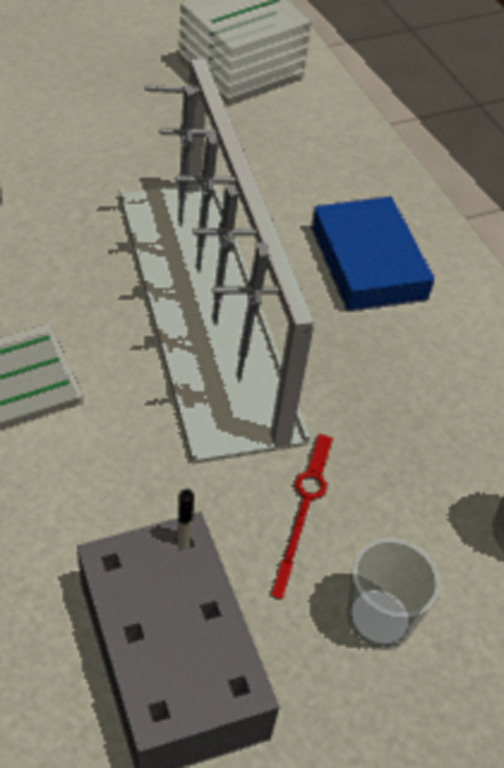

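Everything hangs and the marker is still standing. The shut fingers line up over the button (wrist view, about (279,245)), so I'm pressing in small steps.

>>> play_rows --claw '[255,255,255,255,255,255,255,255,255]' --travel '[[0.015,0,0.0006],[0.03,0,0.0006],[0.042,0,0.0006],[0.046,0,0.0006],[0.05,0,0.0006],[0.052,0,0.0006],[0.054,0,0.0006],[0.054,0,0.0006],[0.054,0,0.0006]]' --dr '[[0,0,0],[0,0,0],[0,0,0],[0,0,0],[0,0,0],[0,0,0],[0,0,0],[0,0,0],[0,0,0]]'

```text
time: 35.05
eef_pos: [0.4125, 0.2904, 0.0584]
tcp_rot: [0.702, 0.098, -0.699, 0.097]
contact_force: [-0.4, -0.3, 3.7]
opening: -0.001
```

>>> play_rows --claw '[255,255,255,255]' --travel '[[0.002,0,0],[0.004,0,0],[0.004,0,0],[0.004,0,0]]' --dr '[[0,0,0],[0,0,0],[0,0,0],[0,0,0]]'

```text
time: 35.45
eef_pos: [0.4126, 0.2905, 0.0559]
tcp_rot: [0.701, 0.098, -0.699, 0.097]
contact_force: [-4.8, -2.5, 12.4]
opening: 0.004
```

>>> play_rows --claw '[255,255,255]' --travel '[[0.002,0,0],[0.002,0,0],[0.002,0,0]]' --dr '[[0,0,0],[0,0,0],[0,0,0]]'

```text
time: 35.75
eef_pos: [0.4127, 0.2905, 0.0559]
tcp_rot: [0.701, 0.097, -0.7, 0.098]
contact_force: [-5.9, -3.7, 15.5]
opening: 0.003
```

```bash
python3 - <<'E'
from tm import *
st(); d=cam("side"); save(d,"s21.png",(120,200,160,260),7)
E
```

```text
t 35.75 eef [0.4127 0.2905 0.0559] X [ 0.001 -0.    -1.   ] Yyaw deg -74.14 q [ 4.130e-01  1.370e-01  2.110e+00 -1.000e-03  8.940e-01  1.707e+00] F [-5.86 -3.66 15.46] open 0.003
```

View pics/s21.png

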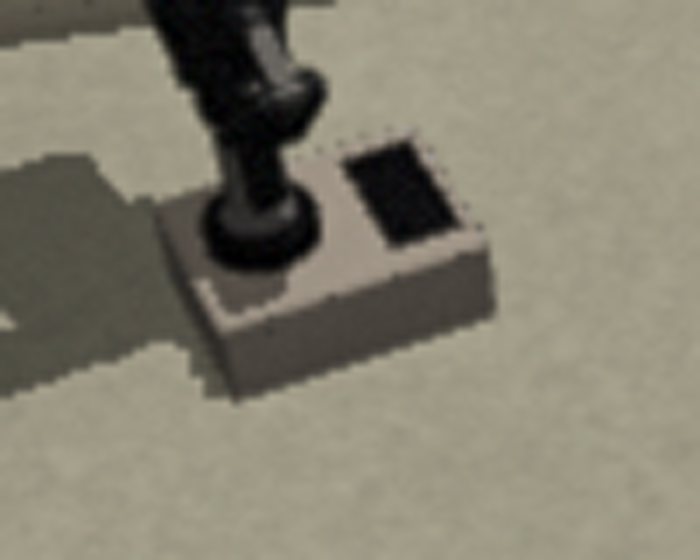

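Position held at z = 0.0559 while the force rose to 15 N, so the button is bottomed out. Retreating upward.

>>> play_rows --claw '[255,255,255,255,255,255,255,255,255,255,255,255]' --travel '[[-0.01,0,0],[-0.03,0,0],[-0.055,0,0],[-0.08,0,0],[-0.105,0,0],[-0.13,0,0],[-0.15,0,0],[-0.15,0,0],[-0.15,0,0],[-0.15,0,0],[-0.15,0,0],[-0.15,0,0]]' --dr '[[0,0,0],[0,0,0],[0,0,0],[0,0,0],[0,0,0],[0,0,0],[0,0,0],[0,0,0],[0,0,0],[0,0,0],[0,0,0],[0,0,0]]'

```text
time: 37.0
eef_pos: [0.4119, 0.2903, 0.2046]
tcp_rot: [-0.7, -0.097, 0.701, -0.098]
contact_force: [0.2, -0.1, -0.3]
opening: -0.001
```

```bash
python3 - <<'E'
from tm import *
st(); d=cam("side"); save(d,"s22.png"); W=cloud(d); timer(W); print(holder(W))
save(d,"s22r.png",(80,260,240,400),4)
L=lambda A:(np.c_[(A[:,:2]-O)@RX,(A[:,:2]-O)@RY,A[:,2]])
for k in range(4):
    m=rackpt(-.035,-.14+.07*k); r=np.hypot(W[...,0]-m[0],W[...,1]-m[1])
    P=W[(r<.035)&(W[...,2]>.19)&(W[...,2]<.24)]; Q=W[(r<.045)&(W[...,2]>.045)&(W[...,2]<.12)]
    print(k,L(P).mean(0).round(4),P[:,2].max().round(4),"low",L(Q).mean(0).round(4))
for P,u,v in clusters(W,.12,hi=(.6,-.13),zmax=.185): print("tall in holder",len(P),P.mean(0).round(3))
E
```

```text
t 37.0 eef [0.4119 0.2903 0.2046] X [-0.001 -0.001 -1.   ] Yyaw deg -74.14 q [ 4.130e-01 -7.100e-02  2.016e+00 -1.000e-03  1.198e+00  1.707e+00] F [ 0.18 -0.1  -0.32] open -0.001
box [array([433.39, 293.79]), array([110.35,  89.69]), np.float64(8.71)] 884 z pct [0.0372 0.0419 0.0626 0.0645]
0.045 199 [0.4128 0.2836 0.0558] [0.3886 0.2531 0.0451] [0.4747 0.3294 0.0662]
0.05 162 [0.4117 0.2848 0.0578] [0.3891 0.268  0.05  ] [0.4339 0.3056 0.0662]
0.054 109 [0.4121 0.2864 0.0604] [0.3929 0.2686 0.054 ] [0.4319 0.3056 0.0662]
(((500.4997863769531, -300.0513000488281), (165.3035430908203, 104.41793060302734), 89.13656616210938), np.float64(0.06657511848244868), 4921)
0 [-0.0266 -0.1436  0.212 ] 0.227 low [-0.0239 -0.1473  0.0904]
1 [-0.0331 -0.0728  0.2111] 0.2277 low [-0.0361 -0.0697  0.0867]
2 [-0.0324 -0.0038  0.2117] 0.2278 low [-0.0359  0.      0.0884]
3 [-0.0363  0.0672  0.2111] 0.228 low [-0.0386  0.0704  0.092 ]
tall in holder 59 [ 0.53  -0.242  0.132]
```

View pics/s22.png

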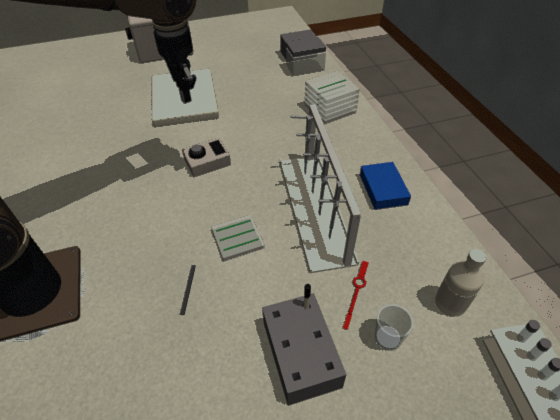

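View pics/s22r.png

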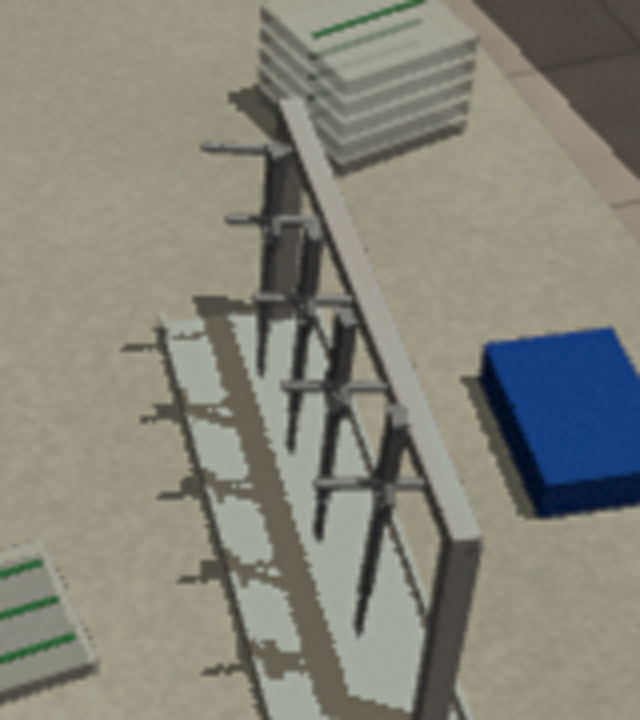

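```bash
python3 -c "
from plant import ctrl
print(ctrl.sign_off())"
```

```text
the job is handed in; nothing more can be done
None
```

The job is handed in at about 37 s. Four spatulas were present, and each now hangs by its ring on its own peg (pegs 0 to 3). After they were hung I pressed the timer button; at full travel the fingers stopped at z ≈ 0.056 m while the force rose to 15 N. I then backed off about 150 mm.

Last checks, all from the side camera:
- **Spatulas:** all four hang upright. Their tops are at about 0.228 m and their grips 70 mm apart along the rack, with ring centres an estimated 10 mm or so from the peg middles. The contact force on the robot read about zero.
- **Button:** it is back up, with the same height readings as before the press.
- **Holder, timer and marker:** the holder and timer have not moved, and the marker stands in its well.
- **Dish and beaker:** they look untouched in the pictures, but I did not measure their positions again.

Nothing failed or disagreed. The red look-alike, which stood free at the start, toppled in the first seconds. The robot had not touched it, and I left it lying.

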